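Clear the temple-bending bench of a spectacle workshop

TASK

The temple bending is finished: sort the loose spectacle temples, laying every left one flat in the blue-lined tray and every right one flat in the red-lined tray. Put each bending former that is out on the bench back into the drawer compartment of its own colour, sitting flat, and leave the drawer fully shut. Do not disturb the other tools on the bench.

Things in the scene. Friction and masses are not known exactly. Their poses are not given: they have to be found in the camera images.
- left_black: black left spectacle temple, may be absent; lies hinge up. In mm: bar 14 wide, 7 thick, x -40 to +60; a 4 high steel hinge leaf on top at x 39 to 57; at the other end the ear tip curves to x -85, 31 aside: seen from above, hinge up, hinge end away from you, to your right (own -y). The mirror twin is the right one. Origin: underside, on the bar's centre line; z up. Grip across y at the origin, low. 18 g.
- right_black: black right spectacle temple, may be absent; lies hinge up. In mm: bar 14 wide, 7 thick, x -40 to +60; a 4 high steel hinge leaf on top at x 39 to 57; at the other end the ear tip curves to x -85, 31 aside: seen from above, hinge up, hinge end away from you, to your left (own +y). The mirror twin is the left one. Origin: underside, on the bar's centre line; z up. Grip across y at the origin, low. 18 g.
- left_amber: amber-brown left spectacle temple, may be absent; lies hinge up. In mm: bar 14 wide, 7 thick, x -40 to +60; a 4 high steel hinge leaf on top at x 39 to 57; at the other end the ear tip curves to x -85, 31 aside: seen from above, hinge up, hinge end away from you, to your right (own -y). The mirror twin is the right one. Origin: underside, on the bar's centre line; z up. Grip across y at the origin, low. 18 g.
- right_amber: amber-brown right spectacle temple, may be absent; lies hinge up. In mm: bar 14 wide, 7 thick, x -40 to +60; a 4 high steel hinge leaf on top at x 39 to 57; at the other end the ear tip curves to x -85, 31 aside: seen from above, hinge up, hinge end away from you, to your left (own +y). The mirror twin is the left one. Origin: underside, on the bar's centre line; z up. Grip across y at the origin, low. 18 g.
- left_jade: jade-green left spectacle temple, may be absent; lies hinge up. In mm: bar 14 wide, 7 thick, x -40 to +60; a 4 high steel hinge leaf on top at x 39 to 57; at the other end the ear tip curves to x -85, 31 aside: seen from above, hinge up, hinge end away from you, to your right (own -y). The mirror twin is the right one. Origin: underside, on the bar's centre line; z up. Grip across y at the origin, low. 18 g.
- right_jade: jade-green right spectacle temple, may be absent; lies hinge up. In mm: bar 14 wide, 7 thick, x -40 to +60; a 4 high steel hinge leaf on top at x 39 to 57; at the other end the ear tip curves to x -85, 31 aside: seen from above, hinge up, hinge end away from you, to your left (own +y). The mirror twin is the left one. Origin: underside, on the bar's centre line; z up. Grip across y at the origin, low. 18 g.
- tray_left: fixed wooden tray with blue felt and blue rim tabs, for left temples: outside 200 (own x) x 134 (own y) x 22 mm high, inside 190 x 124, felt floor 5 above the origin, which is under its centre on the bench. The two trays lie side by side in either order.
- tray_right: fixed wooden tray with red felt and red rim tabs, for right temples: outside 200 (own x) x 134 (own y) x 22 mm high, inside 190 x 124, felt floor 5 above the origin, which is under its centre on the bench. The two trays lie side by side in either order.
- former_yellow: bending former with yellow saddle, may be absent: aluminium block 50 (own x) x 34 (own y) x 20 mm high with a half-round yellow saddle across its top (overall height 32); 110 g. Origin at the centre of its underside, z up. Its flat ends (50 apart, along own x) or sides (34 apart) can be gripped.
- former_green: bending former with green saddle, may be absent: aluminium block 50 (own x) x 34 (own y) x 20 mm high with a half-round green saddle across its top (overall height 33.5); 110 g. Origin at the centre of its underside, z up. Its flat ends (50 apart, along own x) or sides (34 apart) can be gripped.
- former_white: bending former with white saddle, may be absent: aluminium block 50 (own x) x 34 (own y) x 20 mm high with a half-round white saddle across its top (overall height 35); 110 g. Origin at the centre of its underside, z up. Its flat ends (50 apart, along own x) or sides (34 apart) can be gripped.
- drawer_box (a joint): drawer of the low dark wooden chest at the left of the bench, in m: 0 shut (fully home), 0.135 fully open; slides along the drawer's own -x, roughly towards the robot, 1.5 N friction, stays where left. May start up to 20 mm ajar. Chest 200 deep, 200 wide, 75 mm high, fixed; its yaw varies by up to 6 degrees.
- drawer_handle (a point): middle of the brass bar handle (bar 11 mm thick, 110 long along its own y, 46 above the bench, axis 35 in front of the drawer face); moves with the drawer; own x points into the chest.
- slot_yellow (a point): yellow-floored compartment of the drawer (yellow tab on the drawer front): point on its floor, on its middle line, 60 mm behind the inside of the front wall; moves with the drawer; x points into the chest. Inside 160 (x) x 51 (y), dividers 20 and walls 27 mm high above the floor, which is 16.5 above the bench. Fully open, it is clear of the chest to 60 behind this point.
- slot_green (a point): green-floored compartment of the drawer (green tab on the drawer front): point on its floor, on its middle line, 60 mm behind the inside of the front wall; moves with the drawer; x points into the chest. Inside 160 (x) x 51 (y), dividers 20 and walls 27 mm high above the floor, which is 16.5 above the bench. Fully open, it is clear of the chest to 60 behind this point.
- slot_white (a point): white-floored compartment of the drawer (white tab on the drawer front): point on its floor, on its middle line, 60 mm behind the inside of the front wall; moves with the drawer; x points into the chest. Inside 160 (x) x 51 (y), dividers 20 and walls 27 mm high above the floor, which is 16.5 above the bench. Fully open, it is clear of the chest to 60 behind this point.
- loupe: bystander, leave it alone: black eye loupe standing, 30 across, 28 mm high; origin under its middle.
- screw_jar: bystander, leave it alone: small clear screw jar with metal cap, 32 across, 36 mm high; origin under its middle.
- pliers: bystander, leave it alone: red-handled flat-nose pliers lying flat, 160 x 45 x 12 mm; origin at the pivot's underside, jaws to own +x (55), handles to -x (106).
- file: bystander, leave it alone: wood-handled file lying flat, 210 x 18 x 18 mm; origin under its middle.
- polish_bar: bystander, leave it alone: brown bar of polishing compound, 75 x 45 x 30 mm; origin under its middle.
- brush_pot: bystander, leave it alone: blue pot of brushes, 76 across, 155 mm high; origin under its middle.
Mind the look-alikes: they are no part of the job. What is shaped like the right_amber but purple, white or yellow is not meant.

How it is judged:
By the outcome, as a careful person would: the job done as asked, in the order asked, and still so for the second after the job is handed in, with the robot touching nothing.
Of left_black, right_black, left_amber, right_amber, left_jade, right_jade only 5 to 6 are there at a start; the rules pass over those that are not, and their reading is None.
Of former_yellow, former_green, former_white only 1 to 2 are there at a start; the rules pass over those that are not, and their reading is None.
At some moment in a run one of left_black, right_black, left_amber, right_amber, left_jade, right_jade, former_yellow, former_green, former_white may be knocked a few centimetres aside while the robot is not near it.
Once in a run the grip may slacken for a moment while it holds something.
It also fails if it takes over 210 s, if anything falls off the work surface, if the arm or the gripper's body presses on something with over 40 N, if the wrist force passes 120 N, or if a joint passes its speed limit or range.

ROBOT

A 7-joint arm with a two-finger parallel gripper is mounted at the origin on the work surface. World frame = base frame: x ahead of the robot, y to its left, z up, the work surface at z = 0. Lengths are in m, angles in degrees, forces in N, time in s.
With the tool pointing down it reaches from about 0.425 to 0.875 m from the base axis. Payload 4.7 kg.
Tool frame: the origin (TCP) lies at the very end of the fingers, on their centre line; the grasp point (between the pads) lies 19 mm behind it; z points along the fingers, y is the line along which they close (so a half turn about z gives the same grasp; the last joint's range is limited). The gripper opens to 87 mm and grips with 3 to 60 N. Pads are 19 mm wide; open, the fingers measure 117 mm over their backs; the gripper's body (75 mm by 190 mm) begins 51 mm behind the grasp point.
Start: joints at [74.49, 18.392, -4.016, 83.108, 1.295, 78.541, -3.26], TCP at [0.183, -0.624, 0.223] pointing down, gripper open.
Joint ranges: [-163.93, 163.93], [-17.29, 119.83], [-79.2, 71.16], [3.27, 140.29], [-89.18, 269.18], [5.43, 117.66], [-154.24, 154.24]. Speed limits (degrees/s): [147.25, 147.25, 180, 180, 180, 180, 180].

INTERFACE

Orientations are given as [roll, pitch, yaw] about the fixed x, y, z axes, in that order (R = Rz(yaw) Ry(pitch) Rx(roll)).
In Python, from cell import get_obs, eyes, env gives the robot as it stands.
- The arm moves only by the tool servo_tool, never from a script. Its argument "series" is a list that holds one entry, the list of rows, each a list of 7 numbers: the shift along the tool's x, y, z in units of 300 mm (1.0 is 300 mm), then the turn, a rotation vector about the tool's x, y, z in units of pi rad (1.0 is pi rad), then the opening, from 0 (shut) to 1 (fully open). In form: [[[tx, ty, tz, wx, wy, wz, gripper], ...]]. A call has 1 to 12 rows; each row is the pose to reach, as a shift and turn from the pose commanded when the call began, along the tool's axes at that moment, turning the shorter way round; what a row does not reach only later rows make up. A row lasts 1/12 s, in which the tool goes at most 41.7 mm and 7.16 degrees, less where a joint would pass 70% of its speed; a pose out of reach is approached as far as the arm can. A call with a number of a shift or a turn outside -1 to 1 is refused whole. A call with a gripper value outside its range is refused whole. The fingers move at their own pace and stop on an object; "grip_force" is the grip in N (left out, the last holds). Time passes only in rows, so rows that repeat a pose let the fingers close. It gives the time, the measured TCP pose, the force, the opening and the grip force at its end, in the units of the state.
- get_obs(): the state, without advancing time (a new reading comes with each control period).
- eyes.read_camera(name): name is "scene" or "top" or "wrist"; returns a dict with "frame" (480x640x3 uint8, red, green, blue), "depth" (480x640 float32, m along the optical axis (not along the pixel's ray), 0 where there is no reading), "fx", "fy", "cx", "cy" (pixels), "origin" and "rotation" of the camera in the world; the wrist camera has in their place "mount" (4x4, takes a point from camera to tool coordinates, whose origin is the TCP and whose axes are the flange's). Camera axes: x right, y down, z forward; pixel columns grow to the right and rows downward; lengths in m; the calibration is good to about 2 mm. A picture is of the moment at which its call begins: read the wrist's pose just before it.
- env.sign_off(): hands the job in; it is judged then, once.
The state is a dict: "time_s": time; "qpos": joint angles; "joint_velocities": joint speeds; "effort": joint torques, N m; "tool_pos": TCP position; "tool_rot": TCP orientation; "force": force on the tool from outside, world axes, zero at the start; "wrist_torque": the same for the moment, N m; "grip_width": finger opening in m; "grasp_force": force on a finger pad.
Only numpy, scipy, OpenCV 4.12 (cv2) and the standard library are available. Lean on these libraries where they do the work, as an engineer would, in place of code of your own. Each camera call takes 0.05 s, during which the arm holds its last target. There are 200 camera calls.

## Working session

There is one attempt and no reset: what is moved stays moved. The work goes in short steps, Python scripts to look and compute and a tool call to move; the robot and the scene stay as the last step left them, time stands still between calls to the robot, and variables do not carry over. Pictures are saved under pics/ and viewed, at most 14 in all, crops included, and the job is handed in when it is done.

Besides the shell and the picture viewer there is one more tool, called after "Call:" as name(argument=value, ...), one argument or row to a line, values as JSON. servo_tool: Moves the arm, as the interface text tells. Shifts and turns lie within -1 to 1; 1 stands for 300 mm of shift or pi rad of turn. Its arguments: {"type":"object","properties":{"series":{"type":"array"},"grip_force":{"type":"number"}},"required":["series"]}

```bash
ls; mkdir -p pics; python3 - <<'E'
from cell import get_obs, eyes, env
import cv2,numpy as np
o=get_obs();print({k:np.round(v,3) for k,v in o.items()})
for n in("top","scene"):
    c=eyes.read_camera(n);np.savez(f"{n}0.npz",**c);cv2.imwrite(f"pics/{n}0.png",c["frame"][:,:,::-1])
    print(n,c["fx"],c["cx"],c["cy"],c["origin"],np.round(c["rotation"],3).tolist())
E
```

```text
pics
{'time_s': np.float64(0.0), 'qpos': array([74.49 , 18.439, -4.015, 83.173,  1.296, 78.54 , -3.26 ]), 'joint_velocities': array([-0.026, -0.015,  0.022, -0.007,  0.039,  0.096,  0.041]), 'effort': array([-1.0000e-03, -4.9129e+01, -4.0400e-01, -3.1253e+01, -6.4000e-02,
        4.4000e-02,  0.0000e+00]), 'tool_pos': array([ 0.182, -0.623,  0.221]), 'tool_rot': array([-1.79893e+02,  6.00000e-03,  1.63190e+01]), 'force': array([-0.348, -0.261, -0.995]), 'wrist_torque': array([ 0.036, -0.001, -0.   ]), 'grasp_force': np.float64(0.0), 'grip_width': np.float64(0.087)}
top 463.5435870836538 320.5943285314003 241.88842886690188 [ 0.38566029 -0.04956627  1.08048874] [-173.099, -1.709, -88.538]
scene 575.0621999987075 323.6510456028192 230.49772410907144 [ 1.45451129 -0.49129246  0.78223763] [-124.614, 1.422, 65.496]
```

View pics/top0.png

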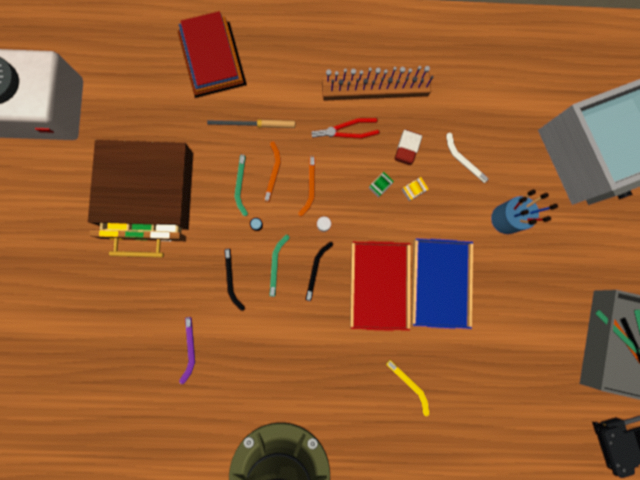

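View pics/scene0.png

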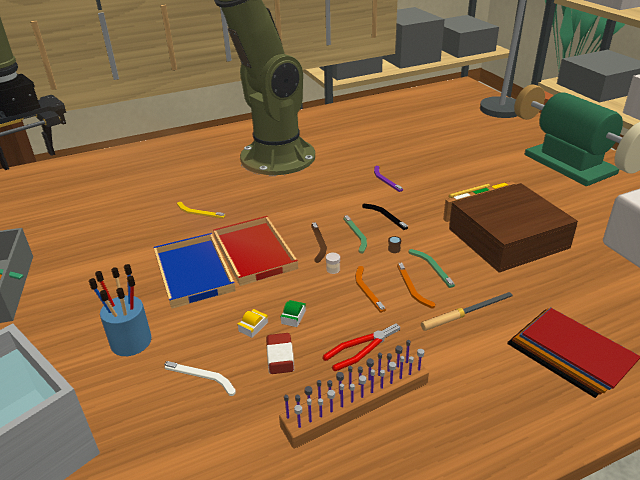

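Top view: candidate temples are jade (240,185) and (278,265), amber (273,172) and (308,186), black (232,280) and (318,270). The look-alikes are purple (188,350), white (466,158) and yellow (407,388). The formers are green (382,183) and yellow (416,188). The red tray is at (381,285), the blue tray at (443,283) and the drawer handle at (135,254). The scene view agrees.

```bash
cat > h.py <<'E'
import numpy as np, cv2
from scipy.spatial.transform import Rotation as R
def unproj(c,uv,z,pose=None):
    uv=np.atleast_2d(np.asarray(uv,float))
    d=np.c_[(uv[:,0]-c["cx"])/c["fx"],(uv[:,1]-c["cy"])/c["fy"],np.ones(len(uv))]
    if "mount" in c:
        p,r=pose; T=np.eye(4); T[:3,:3]=R.from_euler('xyz',r,degrees=True).as_matrix(); T[:3,3]=p
        T=T@c["mount"]; Rm=T[:3,:3]; o=T[:3,3]
    else: Rm=R.from_euler('xyz',np.array(c["rotation"]),degrees=True).as_matrix(); o=np.array(c["origin"])
    w=d@Rm.T; return o+w*((z-o[2])/w[:,2])[:,None]
def masks(f):
    H,S,V=cv2.split(cv2.cvtColor(f,cv2.COLOR_RGB2HSV))
    return dict(black=(V<45),jade=(H>65)&(H<90)&(S>90)&(V>60),amber=(H>6)&(H<13)&(S>205)&(V>165),grey=(S<70)&(V>100)), (H,S,V)
def comps(m,lo,hi):
    n,L,st,ce=cv2.connectedComponentsWithStats(m.astype(np.uint8),connectivity=8)
    return [(np.argwhere(L==i)[:,::-1],ce[i],st[i,4]) for i in range(1,n) if lo<=st[i,4]<=hi]
def temple(c,px,grey,pose=None,rad=9):
    """px: colour pixels of one temple -> origin x,y, yaw deg, side"""
    P=unproj(c,px,.007,pose)[:,:2]
    m=np.zeros(grey.shape,np.uint8); m[px[:,1],px[:,0]]=1
    near=cv2.dilate(m,np.ones((rad,rad),np.uint8))>0
    g=np.argwhere(near&grey)[:,::-1]
    if len(g)<4: return None
    h=unproj(c,g,.011,pose)[:,:2].mean(0)
    d=np.linalg.norm(P-h,axis=1); B=P[(d>.02)&(d<.085)]
    vx,vy,x0,y0=cv2.fitLine(B.astype(np.float32),cv2.DIST_L2,0,.001,.001).ravel()
    a=np.array([vx,vy]); 
    if a@(h-B.mean(0))<0: a=-a
    b=np.array([x0,y0]); n=np.array([-a[1],a[0]])
    org=b+a*((h-b)@a-.048)
    tip=P[d>.12]; off=((tip-org)@n).mean() if len(tip) else 0
    return np.round(org,4),round(np.degrees(np.arctan2(a[1],a[0])),1),'left' if off<0 else 'right',round(off*1e3,1),round(d.max()*1e3),len(g),round(float((h-b)@n)*1e3,1)
E
python3 - <<'E'
from h import *
c=dict(np.load("top0.npz")); f=c["frame"]; M,(H,S,V)=masks(f)
for k in("black","jade","amber"):
    for px,ce,a in comps(M[k],60,900):
        if 200<ce[0]<345 and 130<ce[1]<320: print(k,ce.round(),a,temple(c,px,M["grey"]))
roi=lambda m:m
for k,m in dict(red=((H<4)|(H>174))&(S>200),blue=(H>110)&(H<125)&(S>200)).items():
    for px,ce,a in comps(m,2500,9000):
        P=unproj(c,px,.005)[:,:2]; r=cv2.minAreaRect((P*1000).astype(np.float32)); print(k,ce.round(),np.round(r[0]),np.round(r[1]),round(r[2],1))
for k,m in dict(green=(H>50)&(H<88)&(S>120),yellow=(H>22)&(H<33)&(S>150)).items():
    for px,ce,a in comps(m,20,400): print(k,ce.round(),a,unproj(c,[ce],.03).round(3))
pot=[ (505,228)]
for k,uv,z in (("handleL",(110,253),.046),("handleR",(161,255),.046),("pot",(505,228),0),("pottop",(507,205),.1),("chest front L",(89,222),.075),("chest front R",(187,230),.075),("chest back R",(191,143),.075)): print(k,unproj(c,[uv],z).round(3))
for (u,v) in((240,185),(308,186),(318,270),(273,172),(232,280)): print(u,v,f[v-1:v+1,u-2:u+3].reshape(-1,3).tolist()[:5])
a=cv2.resize(f[130:320,200:440],None,fx=3.2,fy=3.2,interpolation=cv2.INTER_CUBIC)
cv2.imwrite("pics/crop1.png",a[:,:,::-1])
E
```

```text
black [317. 265.] 207 (array([ 0.4447, -0.064 ]), np.float32(169.7), 'right', np.float64(23.1), 126, 17, -1.0)
black [232. 284.] 232 (array([0.4309, 0.13  ]), np.float32(6.8), 'left', np.float64(-22.9), 128, 18, 0.9)
jade [240. 189.] 218 (array([0.6545, 0.1181]), np.float32(-5.1), 'left', np.float64(-23.0), 126, 20, 0.4)
jade [276. 260.] 236 (array([0.4531, 0.0282]), np.float32(178.2), 'right', np.float64(22.9), 126, 23, 0.3)
red [209.  48.] [987. 208.] [170.  97.] 17.4
red [380. 286.] [ 420. -218.] [202. 122.] 0.2
blue [442. 285.] [ 426. -364.] [113. 192.] 88.3
green [240. 189.] 202 [[0.631 0.112 0.03 ]]
green [381. 183.] 119 [[ 0.656 -0.215  0.03 ]]
green [141. 226.] 106 [[0.537 0.33  0.03 ]]
green [134. 234.] 82 [[0.519 0.344 0.03 ]]
green [276. 260.] 211 [[0.469 0.022 0.03 ]]
green [602. 316.] 79 [[ 0.361 -0.723  0.03 ]]
green [638. 317.] 64 [[ 0.361 -0.807  0.03 ]]
green [627. 341.] 162 [[ 0.308 -0.779  0.03 ]]
yellow [415. 188.] 80 [[ 0.648 -0.294  0.03 ]]
yellow [113. 229.] 230 [[0.529 0.392 0.03 ]]
yellow [414. 389.] 340 [[ 0.191 -0.292  0.03 ]]
handleL [[0.473 0.388 0.046]]
handleR [[0.472 0.276 0.046]]
pot [[ 0.563 -0.518  0.   ]]
pottop [[ 0.598 -0.48   0.1  ]]
chest front L [[0.537 0.426 0.075]]
chest front R [[0.526 0.215 0.075]]
chest back R [[0.721 0.218 0.075]]
240 185 [[56, 145, 97], [55, 143, 96], [55, 131, 89], [81, 100, 63], [141, 91, 48]]
308 186 [[171, 101, 47], [164, 94, 42], [168, 89, 34], [185, 85, 13], [196, 88, 0]]
318 270 [[23, 16, 13], [73, 40, 20], [129, 74, 33], [148, 85, 37], [151, 88, 41]]
273 172 [[168, 91, 38], [184, 86, 16], [198, 89, 5], [200, 88, 1], [197, 87, 0]]
232 280 [[15, 16, 18], [21, 14, 13], [74, 41, 19], [130, 74, 32], [153, 88, 40]]
```

View pics/crop1.png

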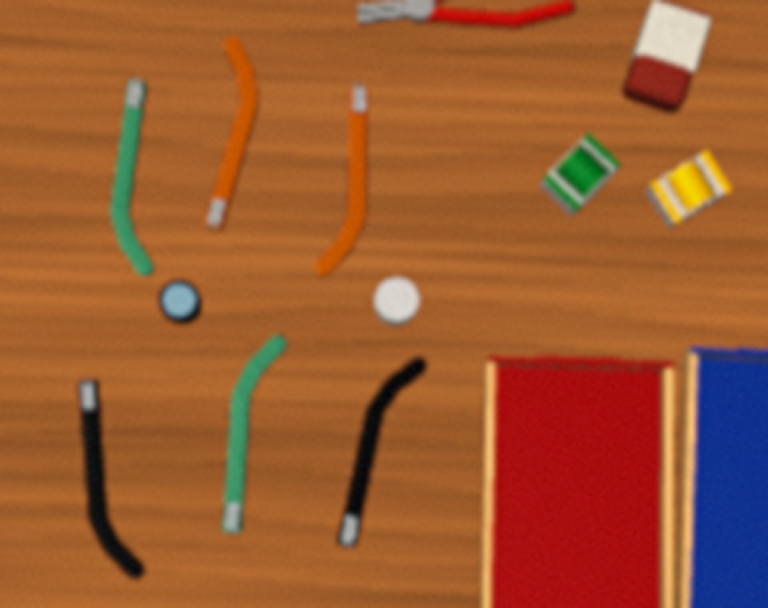

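The crop confirms the choice. Left temples are jade (crop 130,180), amber (235,130) and black (105,480). Right temples are amber (345,180), jade (245,430) and black (380,450). All have plain steel hinges, and the purple, white and yellow look-alikes are excluded.

```bash
cat >> h.py <<'E'
def find(c,f=None):
    f=c["frame"]; M,(H,S,V)=masks(f); M["amber"]=(H>6)&(H<17)&(S>225)&(V>150); out=[]
    for k in("black","jade","amber"):
        for px,ce,a in comps(M[k],90,600):
            w=unproj(c,[ce],.007)[0]
            if .36<w[0]<.8 and -.45<w[1]<.2:
                t=temple(c,px,M["grey"])
                if t is not None and 110<t[4]<140: out.append((k,)+t)
    return out
def Tm(w): return np.array(w[:3],float),R.from_euler('xyz',[180,0,w[3]],degrees=True)
def plan(start,calls):
    """start (pos, rpy); calls: list of waypoint lists (x,y,z,yaw) -> units per call"""
    p0,r0=np.array(start[0]),R.from_euler('xyz',start[1],degrees=True)
    for i,ws in enumerate(calls):
        pp=(p0,r0)
        for w in ws:
            p,r=Tm(w); s=r0.inv().apply(p-p0)/.3; t=(r0.inv()*r).as_rotvec()/np.pi
            n=max(np.linalg.norm(p-pp[0])/.0417,np.degrees((pp[1].inv()*r).magnitude())/7.16)
            print(i,np.round(w,3).tolist(),'->',np.round(np.r_[s,t],3).tolist(),'rows',round(n,1)); pp=(p,r)
        p0,r0=pp
E
cat > look.py <<'E'
from cell import get_obs,eyes
from h import *
def scan():
    c=eyes.read_camera("top")
    for t in find(c): print(*t)
    return c
E
python3 - <<'E'
from look import *
scan(); o=get_obs(); s=(o["tool_pos"],o["tool_rot"])
plan(s,[[(.453,.028,.12,-2)],[(.453,.028,.02,-2),(.453,.028,.002,-2)]])
E
```

```text
black [ 0.4447 -0.064 ] 169.7 right 23.1 126 17 -1.0
black [0.4309 0.13  ] 6.7 left -22.9 128 18 1.0
jade [0.6547 0.118 ] -5.1 left -23.0 127 19 0.2
jade [0.4532 0.0281] 178.1 right 23.1 126 24 0.5
amber [0.6719 0.0377] 166.3 left -23.2 128 11 0.1
amber [ 0.6565 -0.0523] 1.0 right 23.5 128 7 -1.5
0 [0.453, 0.028, 0.12, -2.0] -> [1.476, -1.83, 0.342, -0.0, 0.0, 0.102] rows 17.1
1 [0.453, 0.028, 0.02, -2.0] -> [-0.0, -0.0, 0.333, 0.0, 0.0, 0.0] rows 2.4
1 [0.453, 0.028, 0.002, -2.0] -> [-0.0, -0.0, 0.393, 0.0, 0.0, 0.0] rows 0.4
```

Call:
servo_tool(
  series=[
    [[0.738,-0.915,0.171,0,0,0,0.45],[0.738,-0.915,0.171,0,0,0,0.45],[0.738,-0.915,0.171,0,0,0,0.45],[0.738,-0.915,0.171,0,0,0,0.45],[0.738,-0.915,0.171,0,0,0,0.45],[0.738,-0.915,0.171,0,0,0,0.45],[0.738,-0.915,0.171,0,0,0,0.45],[0.738,-0.915,0.171,0,0,0,0.45],[0.738,-0.915,0.171,0,0,0,0.45]],
  ],
  grip_force=20,
)

```text
time_s: 0.9
tool_pos: [0.3192, -0.2934, 0.1705]
tool_rot: [-179.9, 0.0, 16.6]
force: [-0.0, -0.6, -0.5]
grip_width: 0.0408
grasp_force: 0.0
```

Call:
servo_tool(
  series=[
    [[0.738,-0.915,0.171,0,0,0.102,0.45],[0.738,-0.915,0.171,0,0,0.102,0.45],[0.738,-0.915,0.171,0,0,0.102,0.45],[0.738,-0.915,0.171,0,0,0.102,0.45],[0.738,-0.915,0.171,0,0,0.102,0.45],[0.738,-0.915,0.171,0,0,0.102,0.45],[0.738,-0.915,0.171,0,0,0.102,0.45],[0.738,-0.915,0.171,0,0,0.102,0.45],[0.738,-0.915,0.171,0,0,0.102,0.45],[0.738,-0.915,0.171,0,0,0.102,0.45],[0.738,-0.915,0.171,0,0,0.102,0.45],[0.738,-0.915,0.171,0,0,0.102,0.45]],
  ],
)

```text
time_s: 1.9
tool_pos: [0.4528, 0.0267, 0.1196]
tool_rot: [180.0, 0.1, -2.1]
force: [0.3, -1.0, 0.1]
grip_width: 0.0392
grasp_force: 0.0
```

```bash
python3 - <<'E'
from look import *
o=get_obs(); c=eyes.read_camera("wrist"); s=(o["tool_pos"],o["tool_rot"])
M,_=masks(c["frame"]); cv2.imwrite("pics/w1.png",c["frame"][:,:,::-1]); print(c["mount"].round(3).tolist())
for px,ce,a in comps(M["jade"],500,90000): print(ce,a,temple(c,px,M["grey"],s,31))
print(o["tool_pos"])
c0=(.42,-.216)
def place(cx,dx,dy,yaw): return c0[0]+dx,c0[1]+dy
# jade right: red tray middle, yaw 187->tool 7
x,y=c0[0]-.008,c0[1]-.002
plan(s,[[(.453,.028,.002,-2)],[(.453,.028,.1,-2)],[(x,y,.08,7),(x,y,.009,7)],[(x,y,.1,7)]])
E
```

```text
[[-0.002, -0.965, -0.261, 0.072], [1.0, -0.001, -0.001, -0.0], [0.0, -0.261, 0.965, -0.162], [0.0, 0.0, 0.0, 1.0]]
[0.4528389  0.02665198 0.11963753]
0 [0.453, 0.028, 0.002, -2.0] -> [0.001, -0.005, 0.392, 0.0, 0.0, -0.0] rows 2.8
1 [0.453, 0.028, 0.1, -2.0] -> [0.0, 0.0, -0.327, 0.0, 0.0, 0.0] rows 2.4
2 [0.412, -0.218, 0.08, 7.0] -> [-0.108, 0.824, 0.067, 0.0, 0.0, -0.05] rows 6.0
2 [0.412, -0.218, 0.009, 7.0] -> [-0.108, 0.824, 0.303, 0.0, 0.0, -0.05] rows 1.7
3 [0.412, -0.218, 0.1, 7.0] -> [0.0, 0.0, -0.303, 0.0, 0.0, 0.0] rows 2.2
```

View pics/w1.png

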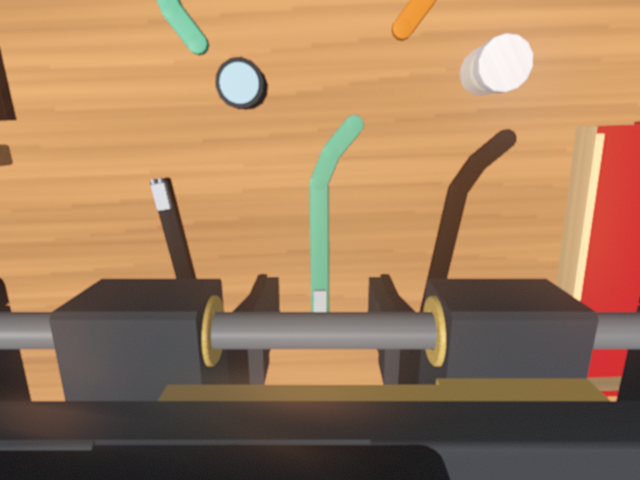

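The wrist view shows the jade bar (320,240), hinge at (320,300), centred between the fingers and clear of its neighbours.

Call:
servo_tool(
  series=[
    [[0,-0.004,0.3,0,0,0,0.45],[0,-0.004,0.3,0,0,0,0.45],[0,-0.004,0.392,0,0,0,0.45],[0,-0.004,0.392,0,0,0,0.45],[0,-0.004,0.392,0,0,0,0],[0,-0.004,0.392,0,0,0,0],[0,-0.004,0.392,0,0,0,0],[0,-0.004,0.392,0,0,0,0],[0,-0.004,0.392,0,0,0,0]],
  ],
)

```text
time_s: 2.7
tool_pos: [0.4533, 0.0279, 0.0025]
tool_rot: [180.0, -0.0, -2.1]
force: [1.6, 0.2, -0.0]
grip_width: 0.0136
grasp_force: 12.2
```

Call:
servo_tool(
  series=[
    [[0,0,-0.33,0,0,0,0],[0,0,-0.33,0,0,0,0],[0,0,-0.33,0,0,0,0],[0,0,-0.33,0,0,0,0]],
  ],
)

```text
time_s: 3.03
tool_pos: [0.4567, 0.0285, 0.1056]
tool_rot: [179.9, -0.5, -2.1]
force: [0.7, 0.6, -0.3]
grip_width: 0.0135
grasp_force: 20.0
```

Call:
servo_tool(
  series=[
    [[-0.108,0.824,0.05,0,0,-0.05,0],[-0.108,0.824,0.05,0,0,-0.05,0],[-0.108,0.824,0.05,0,0,-0.05,0],[-0.108,0.824,0.05,0,0,-0.05,0],[-0.108,0.824,0.05,0,0,-0.05,0],[-0.108,0.824,0.05,0,0,-0.05,0],[-0.108,0.824,0.05,0,0,-0.05,0],[-0.108,0.824,0.2,0,0,-0.05,0],[-0.108,0.824,0.307,0,0,-0.05,0],[-0.108,0.824,0.307,0,0,-0.05,0],[-0.108,0.824,0.307,0,0,-0.05,0]],
  ],
)

```text
time_s: 3.95
tool_pos: [0.4112, -0.2165, 0.0078]
tool_rot: [-179.9, 0.1, 7.0]
force: [0.2, 0.0, -0.3]
grip_width: 0.0135
grasp_force: 20.0
```

Call:
servo_tool(
  series=[
    [[0,0,0,0,0,0,0.22],[0,0,0,0,0,0,0.22],[0,0,-0.3,0,0,0,0.22],[0,0,-0.3,0,0,0,0.22],[0,0,-0.3,0,0,0,0.45],[0,0,-0.3,0,0,0,0.45]],
  ],
)

```text
time_s: 4.45
tool_pos: [0.4145, -0.2186, 0.1028]
tool_rot: [179.7, -0.3, 7.0]
force: [1.1, -1.1, -1.0]
grip_width: 0.0259
grasp_force: 0.0
```

```bash
python3 - <<'E'
from look import *
o=get_obs(); s=(o["tool_pos"],o["tool_rot"]);print(s)
c=eyes.read_camera("wrist");cv2.imwrite("pics/w2.png",c["frame"][:,:,::-1])
c=scan()
E
```

```text
(array([ 0.41446586, -0.2185619 ,  0.10282654]), array([179.65232258,  -0.28003817,   6.9573488 ]))
black [ 0.445 -0.064] 169.4 right 23.1 126 18 -0.6
black [0.4309 0.1299] 6.7 left -22.9 128 18 1.1
jade [0.6547 0.118 ] -5.0 left -22.8 127 19 0.1
amber [0.6719 0.0377] 166.1 left -23.4 128 11 0.2
amber [ 0.6565 -0.0521] 1.4 right 23.7 128 7 -2.1
```

View pics/w2.png

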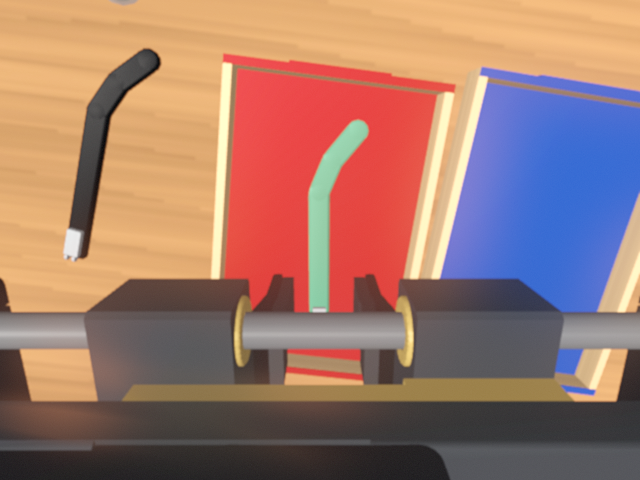

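Jade right lies flat in the middle of the red tray (320,220), with room on both sides.

```bash
python3 - <<'E'
from look import *
o=get_obs(); s=(o["tool_pos"],o["tool_rot"])
c=eyes.read_camera("wrist")
for k,uv in dict(redBL=(223,55),redBR=(453,88),bluBL=(482,70),redFL=(286,372)).items(): print(k,unproj(c,[uv],.022,s).round(3))
s=(np.array([.412,-.218,.099]),np.array([180,0,7]))
x,y=.412,-.252
plan(s,[[(.445,-.064,.09,-10.5),(.445,-.064,.002,-10.5)],[(.445,-.064,.1,-10.5)],[(x,y,.085,7),(x,y,.008,7)],[(x,y,.1,7)]])
E
```

```text
redBL [[ 0.516 -0.148  0.022]]
redBR [[ 0.514 -0.279  0.022]]
bluBL [[ 0.526 -0.293  0.022]]
redFL [[ 0.32  -0.202  0.022]]
0 [0.445, -0.064, 0.09, -10.5] -> [0.172, -0.496, 0.03, -0.0, -0.0, 0.097] rows 3.8
0 [0.445, -0.064, 0.002, -10.5] -> [0.172, -0.496, 0.323, -0.0, -0.0, 0.097] rows 2.1
1 [0.445, -0.064, 0.1, -10.5] -> [-0.0, 0.0, -0.327, 0.0, 0.0, 0.0] rows 2.4
2 [0.412, -0.252, 0.085, 7.0] -> [0.006, 0.636, 0.05, 0.0, 0.0, -0.097] rows 4.6
2 [0.412, -0.252, 0.008, 7.0] -> [0.006, 0.636, 0.307, 0.0, 0.0, -0.097] rows 1.8
3 [0.412, -0.252, 0.1, 7.0] -> [0.0, 0.0, -0.307, 0.0, 0.0, 0.0] rows 2.2
```

Call:
servo_tool(
  series=[
    [[0.172,-0.496,0.03,0,0,0.097,0.45],[0.172,-0.496,0.03,0,0,0.097,0.45],[0.172,-0.496,0.03,0,0,0.097,0.45],[0.172,-0.496,0.03,0,0,0.097,0.45],[0.172,-0.496,0.18,0,0,0.097,0.45],[0.172,-0.496,0.323,0,0,0.097,0.45],[0.172,-0.496,0.323,0,0,0.097,0.45],[0.172,-0.496,0.323,0,0,0.097,0],[0.172,-0.496,0.323,0,0,0.097,0],[0.172,-0.496,0.323,0,0,0.097,0],[0.172,-0.496,0.323,0,0,0.097,0],[0.172,-0.496,0.323,0,0,0.097,0]],
  ],
)

```text
time_s: 5.6
tool_pos: [0.4446, -0.0634, 0.0019]
tool_rot: [180.0, 0.1, -10.5]
force: [0.9, -0.3, -0.2]
grip_width: 0.0134
grasp_force: 13.3
```

Call:
servo_tool(
  series=[
    [[0,0,-0.327,0,0,0,0],[0,0,-0.327,0,0,0,0],[0,0,-0.327,0,0,0,0],[0,0,-0.327,0,0,0,0]],
  ],
)

```text
time_s: 5.93
tool_pos: [0.4484, -0.0641, 0.1044]
tool_rot: [179.9, -0.5, -10.5]
force: [0.9, 0.4, -0.4]
grip_width: 0.0132
grasp_force: 20.0
```

Call:
servo_tool(
  series=[
    [[0.007,0.626,0.03,0,0,-0.097,0],[0.007,0.626,0.03,0,0,-0.097,0],[0.007,0.626,0.03,0,0,-0.097,0],[0.007,0.626,0.03,0,0,-0.097,0],[0.007,0.626,0.03,0,0,-0.097,0],[0.007,0.626,0.15,0,0,-0.097,0],[0.007,0.626,0.15,0,0,-0.097,0]],
  ],
)

```text
time_s: 6.52
tool_pos: [0.408, -0.2486, 0.0499]
tool_rot: [-179.6, 0.4, 6.7]
force: [-2.1, 2.0, -0.9]
grip_width: 0.0137
grasp_force: 20.0
```

```bash
python3 - <<'E'
from look import *
o=get_obs(); s=(o["tool_pos"],o["tool_rot"]);print(s,o["grip_width"])
plan(s,[[(.412,-.249,.0135,7)]])
c=eyes.read_camera("wrist");cv2.imwrite("pics/w3.png",c["frame"][:,:,::-1])
E
```

```text
(array([ 0.40803298, -0.24858599,  0.04989303]), array([-179.62814713,    0.41004013,    6.65059702])) 0.013685864669245072
0 [0.412, -0.249, 0.014, 7.0] -> [0.014, 0.004, 0.121, -0.002, 0.002, -0.002] rows 0.9
```

View pics/w3.png

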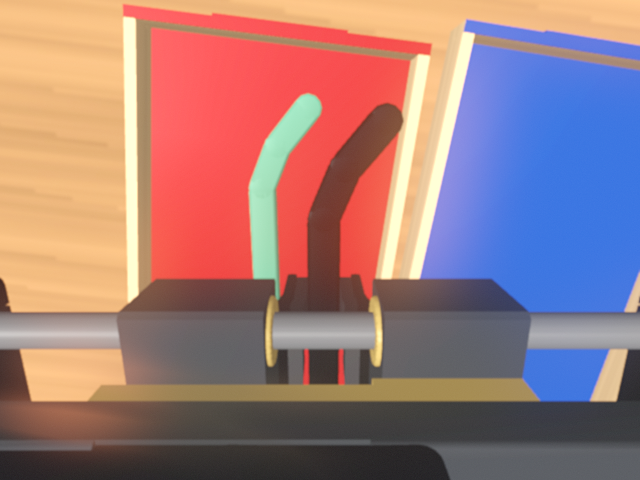

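The held black temple (323,250) clears jade (265,230) and the right wall (400,120).

Call:
servo_tool(
  series=[
    [[0,-0.003,0.14,0,0,0,0],[0,-0.003,0.14,0,0,0,0],[0,-0.003,0.145,0,0,0,0],[0,-0.003,0.145,0,0,0,0.2],[0,-0.003,0.145,0,0,0,0.2],[0,-0.003,0,0,0,0,0.2],[0,-0.003,-0.15,0,0,0,0.3],[0,-0.003,-0.15,0,0,0,0.45],[0,-0.003,-0.15,0,0,0,0.45]],
  ],
)

```text
time_s: 7.32
tool_pos: [0.4163, -0.2492, 0.1054]
tool_rot: [179.5, -0.4, 7.0]
force: [0.4, 0.6, -0.7]
grip_width: 0.0299
grasp_force: 0.0
```

```bash
python3 - <<'E'
from look import *
o=get_obs(); s=(o["tool_pos"],o["tool_rot"]);print(s,o["grip_width"])
scan()
s=(np.array([.412,-.248,.099]),np.array([180,0,7]))
x,y=.424,-.182
plan(s,[[(.6565,-.052,.09,1),(.6565,-.052,.002,1)],[(.6565,-.052,.1,1)],[(x,y,.07,7),(x,y,.0085,7)],[(x,y,.1,7)]])
E
```

```text
(array([ 0.41628767, -0.24921906,  0.10542872]), array([179.54452751,  -0.36234413,   6.97884734])) 0.029894446227421972
black [0.4309 0.13  ] 6.8 left -22.9 128 18 1.0
jade [0.6545 0.1181] -5.2 left -23.1 126 20 0.5
amber [0.6719 0.0377] 166.2 left -23.1 128 11 0.2
amber [ 0.6565 -0.052 ] 1.6 right 23.3 128 7 -2.3
0 [0.656, -0.052, 0.09, 1.0] -> [0.889, -0.549, 0.03, 0.0, -0.0, 0.033] rows 7.5
0 [0.656, -0.052, 0.002, 1.0] -> [0.889, -0.549, 0.323, 0.0, -0.0, 0.033] rows 2.1
1 [0.656, -0.052, 0.1, 1.0] -> [0.0, 0.0, -0.327, 0.0, 0.0, 0.0] rows 2.4
2 [0.424, -0.182, 0.07, 7.0] -> [-0.782, 0.42, 0.1, 0.0, 0.0, -0.033] rows 6.4
2 [0.424, -0.182, 0.008, 7.0] -> [-0.782, 0.42, 0.305, 0.0, 0.0, -0.033] rows 1.5
3 [0.424, -0.182, 0.1, 7.0] -> [0.0, 0.0, -0.305, 0.0, 0.0, 0.0] rows 2.2
```

Call:
servo_tool(
  series=[
    [[0.889,-0.549,0.03,0,0,0.033,0.45],[0.889,-0.549,0.03,0,0,0.033,0.45],[0.889,-0.549,0.03,0,0,0.033,0.45],[0.889,-0.549,0.03,0,0,0.033,0.45],[0.889,-0.549,0.03,0,0,0.033,0.45],[0.889,-0.549,0.03,0,0,0.033,0.45],[0.889,-0.549,0.03,0,0,0.033,0.45],[0.889,-0.549,0.03,0,0,0.033,0.45],[0.889,-0.549,0.2,0,0,0.033,0.45],[0.889,-0.549,0.323,0,0,0.033,0.45],[0.889,-0.549,0.323,0,0,0.033,0.45]],
  ],
)

```text
time_s: 8.28
tool_pos: [0.6588, -0.0491, 0.0004]
tool_rot: [-179.9, -0.1, 1.2]
force: [2.4, 2.5, 10.8]
grip_width: 0.039
grasp_force: 6.5
```

Call:
servo_tool(
  series=[
    [[0,0,0,0,0,0,0],[0,0,0,0,0,0,0],[0,0,0,0,0,0,0],[0,0,0,0,0,0,0],[0,0,0,0,0,0,0],[0,0,-0.327,0,0,0,0],[0,0,-0.327,0,0,0,0],[0,0,-0.327,0,0,0,0],[0,0,-0.327,0,0,0,0]],
  ],
)

```text
time_s: 9.03
tool_pos: [0.6613, -0.0515, 0.1076]
tool_rot: [179.9, -0.5, 1.0]
force: [0.1, 0.3, -0.0]
grip_width: 0.0135
grasp_force: 20.0
```

Call:
servo_tool(
  series=[
    [[-0.782,0.42,0.05,0,0,-0.033,0],[-0.782,0.42,0.05,0,0,-0.033,0],[-0.782,0.42,0.05,0,0,-0.033,0],[-0.782,0.42,0.05,0,0,-0.033,0],[-0.782,0.42,0.05,0,0,-0.033,0],[-0.782,0.42,0.05,0,0,-0.033,0],[-0.782,0.42,0.05,0,0,-0.033,0],[-0.782,0.42,0.1,0,0,-0.033,0],[-0.782,0.42,0.2,0,0,-0.033,0],[-0.782,0.42,0.305,0,0,-0.033,0],[-0.782,0.42,0.305,0,0,-0.033,0],[-0.782,0.42,0.305,0,0,-0.033,0]],
  ],
)

```text
time_s: 10.03
tool_pos: [0.424, -0.181, 0.0088]
tool_rot: [-179.8, 0.2, 7.0]
force: [-0.0, 0.1, -0.2]
grip_width: 0.0137
grasp_force: 20.0
```

Call:
servo_tool(
  series=[
    [[0,0,0,0,0,0,0.2],[0,0,0,0,0,0,0.2],[0,0,-0.3,0,0,0,0.2],[0,0,-0.3,0,0,0,0.3],[0,0,-0.305,0,0,0,0.45],[0,0,-0.305,0,0,0,0.45]],
  ],
)

```text
time_s: 10.53
tool_pos: [0.4284, -0.1832, 0.1058]
tool_rot: [179.6, -0.3, 7.0]
force: [1.2, 0.2, -1.0]
grip_width: 0.03
grasp_force: 0.0
```

```bash
python3 - <<'E'
from look import *
o=get_obs(); s=(o["tool_pos"],o["tool_rot"]);print(s,o["grip_width"])
scan()
c=eyes.read_camera("wrist");cv2.imwrite("pics/w4.png",c["frame"][:,:,::-1])
for k,uv in dict(w=(0,0)).items(): pass
s=(np.array([.424,-.182,.1]),np.array([180,0,7]))
bx,by=.421,-.360
x,y=bx+.008,by
plan(s,[[(.431,.13,.09,6.8),(.431,.13,.002,6.8)],[(.431,.13,.1,6.8)],[(.424,-.1,.1,0)],[(x,y,.07,-9),(x,y,.0085,-9)],[(x,y,.1,-9)]])
E
```

```text
(array([ 0.42837402, -0.18316111,  0.10584597]), array([179.6260385 ,  -0.33247725,   6.9523488 ])) 0.0299632580878165
black [0.4309 0.13  ] 6.8 left -22.8 128 18 1.0
jade [0.6545 0.1181] -5.2 left -23.1 126 20 0.5
amber [0.6719 0.0376] 166.2 left -23.0 129 11 0.1
0 [0.431, 0.13, 0.09, 6.8] -> [0.15, -1.029, 0.033, 0.0, -0.0, 0.001] rows 7.5
0 [0.431, 0.13, 0.002, 6.8] -> [0.15, -1.029, 0.327, 0.0, -0.0, 0.001] rows 2.1
1 [0.431, 0.13, 0.1, 6.8] -> [0.0, 0.0, -0.327, 0.0, 0.0, 0.0] rows 2.4
2 [0.424, -0.1, 0.1, 0.0] -> [-0.114, 0.759, 0.0, 0.0, -0.0, 0.038] rows 5.5
3 [0.429, -0.36, 0.07, -9.0] -> [0.017, 0.867, 0.1, 0.0, -0.0, 0.05] rows 6.3
3 [0.429, -0.36, 0.008, -9.0] -> [0.017, 0.867, 0.305, 0.0, -0.0, 0.05] rows 1.5
4 [0.429, -0.36, 0.1, -9.0] -> [0.0, 0.0, -0.305, 0.0, 0.0, 0.0] rows 2.2
```

View pics/w4.png

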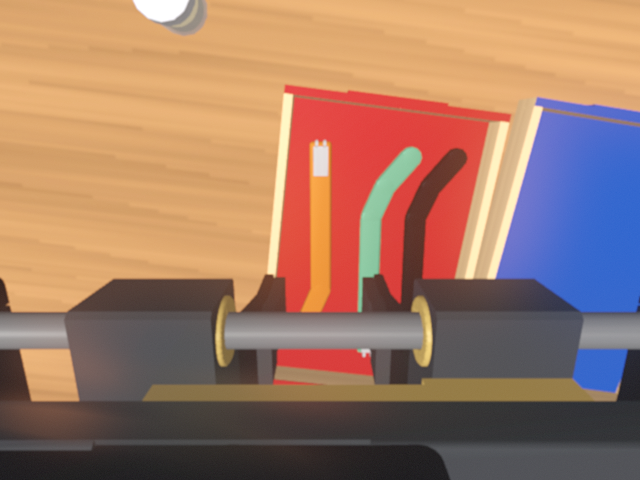

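All three right temples lie flat in the red tray: amber (320,230), jade (375,240), black (425,230).

```bash
python3 - <<'E'
from look import *
s=(np.array([.424,-.182,.1]),np.array([180,0,7]))
x,y=.432,-.395
plan(s,[[(.43,.1,.09,6.8)],[(.431,.13,.09,6.8),(.431,.13,.002,6.8)],[(.431,.13,.1,6.8)],[(.424,-.1,.1,0)],[(x,y,.085,-9),(x,y,.0085,-9)],[(x,y,.1,-9)]])
E
```

```text
0 [0.43, 0.1, 0.09, 6.8] -> [0.134, -0.931, 0.033, 0.0, -0.0, 0.001] rows 6.8
1 [0.431, 0.13, 0.09, 6.8] -> [0.015, -0.099, -0.0, 0.0, 0.0, 0.0] rows 0.7
1 [0.431, 0.13, 0.002, 6.8] -> [0.015, -0.099, 0.293, 0.0, 0.0, 0.0] rows 2.1
2 [0.431, 0.13, 0.1, 6.8] -> [0.0, 0.0, -0.327, 0.0, 0.0, 0.0] rows 2.4
3 [0.424, -0.1, 0.1, 0.0] -> [-0.114, 0.759, 0.0, 0.0, -0.0, 0.038] rows 5.5
4 [0.432, -0.395, 0.085, -9.0] -> [0.027, 0.983, 0.05, 0.0, -0.0, 0.05] rows 7.1
4 [0.432, -0.395, 0.008, -9.0] -> [0.027, 0.983, 0.305, 0.0, -0.0, 0.05] rows 1.8
5 [0.432, -0.395, 0.1, -9.0] -> [0.0, 0.0, -0.305, 0.0, 0.0, 0.0] rows 2.2
```

Call:
servo_tool(
  series=[
    [[0.134,-0.931,0.033,0,0,0,0.45],[0.134,-0.931,0.033,0,0,0,0.45],[0.134,-0.931,0.033,0,0,0,0.45],[0.134,-0.931,0.033,0,0,0,0.45],[0.134,-0.931,0.033,0,0,0,0.45],[0.134,-0.931,0.033,0,0,0,0.45],[0.134,-0.931,0.033,0,0,0,0.45]],
  ],
)

```text
time_s: 11.22
tool_pos: [0.4299, 0.1034, 0.0907]
tool_rot: [-180.0, 0.1, 7.1]
force: [-0.2, -0.2, -0.2]
grip_width: 0.0393
grasp_force: 0.0
```

Call:
servo_tool(
  series=[
    [[0.015,-0.099,0,0,0,0,0.45],[0.015,-0.099,0.1,0,0,0,0.45],[0.015,-0.099,0.2,0,0,0,0.45],[0.015,-0.099,0.26,0,0,0,0.45],[0.015,-0.099,0.293,0,0,0,0.45],[0.015,-0.099,0.293,0,0,0,0.45],[0.015,-0.099,0.293,0,0,0,0],[0.015,-0.099,0.293,0,0,0,0],[0.015,-0.099,0.293,0,0,0,0],[0.015,-0.099,0.293,0,0,0,0],[0.015,-0.099,0.293,0,0,0,0]],
  ],
)

```text
time_s: 12.13
tool_pos: [0.4328, 0.1301, 0.0041]
tool_rot: [180.0, -0.0, 6.9]
force: [-0.2, -0.7, 0.7]
grip_width: 0.0137
grasp_force: 9.2
```

Call:
servo_tool(
  series=[
    [[0,0,-0.327,0,0,0,0],[0,0,-0.327,0,0,0,0],[0,0,-0.327,0,0,0,0],[-0.114,0.759,-0.327,0,0,0.038,0],[-0.114,0.759,-0.327,0,0,0.038,0],[-0.114,0.759,-0.327,0,0,0.038,0],[-0.114,0.759,-0.327,0,0,0.038,0],[-0.114,0.759,-0.327,0,0,0.038,0],[-0.114,0.759,-0.327,0,0,0.038,0],[-0.114,0.759,-0.327,0,0,0.038,0]],
  ],
)

```text
time_s: 12.97
tool_pos: [0.4253, -0.1058, 0.1021]
tool_rot: [179.9, -0.0, -0.4]
force: [0.1, -0.2, -0.4]
grip_width: 0.013
grasp_force: 20.0
```

Call:
servo_tool(
  series=[
    [[0.027,0.983,0.03,0,0,0.05,0],[0.027,0.983,0.03,0,0,0.05,0],[0.027,0.983,0.03,0,0,0.05,0],[0.027,0.983,0.03,0,0,0.05,0],[0.027,0.983,0.03,0,0,0.05,0],[0.027,0.983,0.03,0,0,0.05,0],[0.027,0.983,0.03,0,0,0.05,0],[0.027,0.983,0.03,0,0,0.05,0],[0.027,0.983,0.1,0,0,0.05,0],[0.027,0.983,0.1,0,0,0.05,0]],
  ],
)

```text
time_s: 13.8
tool_pos: [0.4333, -0.3933, 0.069]
tool_rot: [-179.8, 0.2, -8.9]
force: [-1.5, 0.9, -1.2]
grip_width: 0.0129
grasp_force: 20.0
```

```bash
python3 - <<'E'
from look import *
o=get_obs(); s=(o["tool_pos"],o["tool_rot"]);print(s,o["grip_width"])
c=eyes.read_camera("wrist");cv2.imwrite("pics/w5.png",c["frame"][:,:,::-1])
E
```

```text
(array([ 0.43328145, -0.39334727,  0.06897925]), array([-179.77693385,    0.20869419,   -8.94658719])) 0.012911502861749767
```

View pics/w5.png

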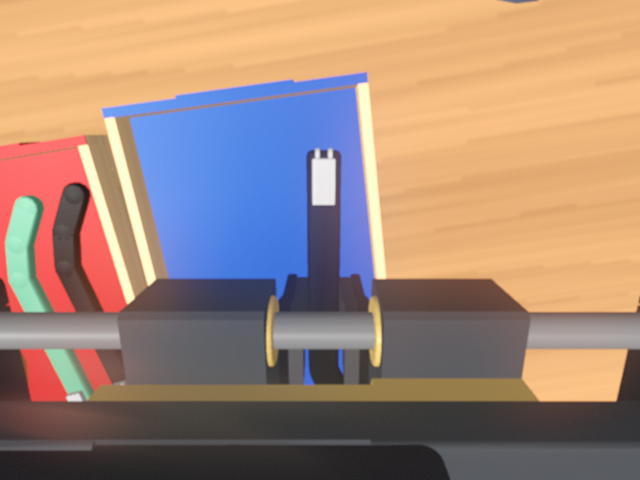

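Black left (323,260) is held over the right part of the blue tray; I will check the right wall (375,270) numerically.

```bash
python3 - <<'E'
from look import *
o=get_obs(); s=(o["tool_pos"],o["tool_rot"]); c=eyes.read_camera("wrist")
for uv in ((104,112),(367,75),(358,88),(374,275),(384,278),(109,122),(147,280),(130,118)): print(uv,unproj(c,[uv],.022,s).round(4)[0,:2])
E
```

```text
(104, 112) [ 0.5306 -0.295 ]
(367, 75) [ 0.5272 -0.4289]
(358, 88) [ 0.5219 -0.4237]
(374, 275) [ 0.4222 -0.4195]
(384, 278) [ 0.4195 -0.4248]
(109, 122) [ 0.5255 -0.2961]
(147, 280) [ 0.439  -0.2918]
(130, 118) [ 0.5257 -0.3072]
```

Call:
servo_tool(
  series=[
    [[0,-0.01,0.06,0,0,0.007,0],[0,-0.01,0.15,0,0,0.007,0],[0,-0.01,0.203,0,0,0.007,0],[0,-0.01,0.203,0,0,0.007,0],[0,-0.01,0.203,0,0,0.007,0.2],[0,-0.01,0.203,0,0,0.007,0.2],[0,-0.01,0,0,0,0.007,0.2],[0,-0.01,-0.1,0,0,0.007,0.45],[0,-0.01,-0.1,0,0,0.007,0.45]],
  ],
)

```text
time_s: 14.65
tool_pos: [0.4398, -0.3942, 0.1107]
tool_rot: [179.6, -0.6, -10.1]
force: [1.7, -1.3, 0.4]
grip_width: 0.0244
grasp_force: 0.0
```

```bash
python3 - <<'E'
from look import *
o=get_obs(); s=(o["tool_pos"],o["tool_rot"]);print(s,o["grip_width"])
scan()
c=eyes.read_camera("wrist"); M,_=masks(c["frame"])
for px,ce,a in comps(M["black"][:280],800,20000): print(ce,a)
s=(np.array([.432,-.392,.1]),np.array([180,0,-10]))
x,y=.432,-.360
plan(s,[[(.56,-.12,.1,-8)],[(.6545,.118,.09,-5),(.6545,.118,.003,-5)],[(.6545,.118,.1,-5),(.54,-.1,.1,-8)],[(x,y,.07,-10),(x,y,.0135,-10)]])
E
```

```text
(array([ 0.4397904 , -0.39422076,  0.11072523]), array([179.57416682,  -0.61402216, -10.0982108 ])) 0.024441939547005402
black [ 0.4135 -0.2478] -172.3 right 23.2 128 14 0.4
jade [0.6547 0.1181] -5.3 left -23.2 127 19 0.3
jade [ 0.4098 -0.2181] -173.2 right 22.4 128 23 0.0
amber [0.6719 0.0377] 166.3 left -22.9 128 11 0.0
amber [ 0.4267 -0.1824] 7.2 right 23.5 132 11 -0.5
0 [0.56, -0.12, 0.1, -8.0] -> [0.263, -0.967, -0.0, 0.0, 0.0, -0.011] rows 7.2
1 [0.654, 0.118, 0.09, -5.0] -> [0.202, -0.829, 0.033, -0.0, 0.0, -0.017] rows 6.1
1 [0.654, 0.118, 0.003, -5.0] -> [0.202, -0.829, 0.323, -0.0, 0.0, -0.017] rows 2.1
2 [0.654, 0.118, 0.1, -5.0] -> [0.0, 0.0, -0.323, 0.0, 0.0, 0.0] rows 2.3
2 [0.54, -0.1, 0.1, -8.0] -> [-0.317, 0.757, -0.323, 0.0, -0.0, 0.017] rows 5.9
3 [0.432, -0.36, 0.07, -10.0] -> [-0.236, 0.908, 0.1, -0.0, -0.0, 0.011] rows 6.8
3 [0.432, -0.36, 0.014, -10.0] -> [-0.236, 0.908, 0.288, -0.0, -0.0, 0.011] rows 1.4
```

Call:
servo_tool(
  series=[
    [[0.263,-0.967,0,0,0,-0.011,0.4],[0.263,-0.967,0,0,0,-0.011,0.4],[0.263,-0.967,0,0,0,-0.011,0.4],[0.263,-0.967,0,0,0,-0.011,0.4],[0.263,-0.967,0,0,0,-0.011,0.4],[0.263,-0.967,0,0,0,-0.011,0.4],[0.263,-0.967,0,0,0,-0.011,0.4],[0.263,-0.967,0,0,0,-0.011,0.4]],
  ],
)

```text
time_s: 15.42
tool_pos: [0.5662, -0.1104, 0.1024]
tool_rot: [-179.7, -0.1, -7.6]
force: [1.0, 1.6, 0.8]
grip_width: 0.0345
grasp_force: 0.0
```

Call:
servo_tool(
  series=[
    [[0.202,-0.829,0.03,0.017,0,-0.017,0.4],[0.202,-0.829,0.03,0.017,0,-0.017,0.4],[0.202,-0.829,0.03,0.017,0,-0.017,0.4],[0.202,-0.829,0.03,0.017,0,-0.017,0.4],[0.202,-0.829,0.03,0.017,0,-0.017,0.4],[0.202,-0.829,0.03,0.017,0,-0.017,0.4],[0.202,-0.829,0.03,0.017,0,-0.017,0.4],[0.202,-0.829,0.13,0.017,0,-0.017,0.4],[0.202,-0.829,0.2,0.017,0,-0.017,0.4],[0.202,-0.829,0.2,0.017,0,-0.017,0.4]],
  ],
)

```text
time_s: 16.25
tool_pos: [0.6554, 0.1166, 0.0365]
tool_rot: [-177.1, 0.4, -5.0]
force: [-0.4, -0.3, -0.1]
grip_width: 0.0346
grasp_force: 0.0
```

```bash
python3 - <<'E'
from look import *
o=get_obs(); s=(o["tool_pos"],o["tool_rot"]);print(s,o["grip_width"])
c=eyes.read_camera("top");cv2.imwrite("pics/t6.png",c["frame"][100:300,130:330][:,:,::-1].repeat(3,0).repeat(3,1))
E
```

```text
(array([0.65538306, 0.11656462, 0.03650878]), array([-177.09274051,    0.42247858,   -5.02955779])) 0.03456319830455921
```

View pics/t6.png

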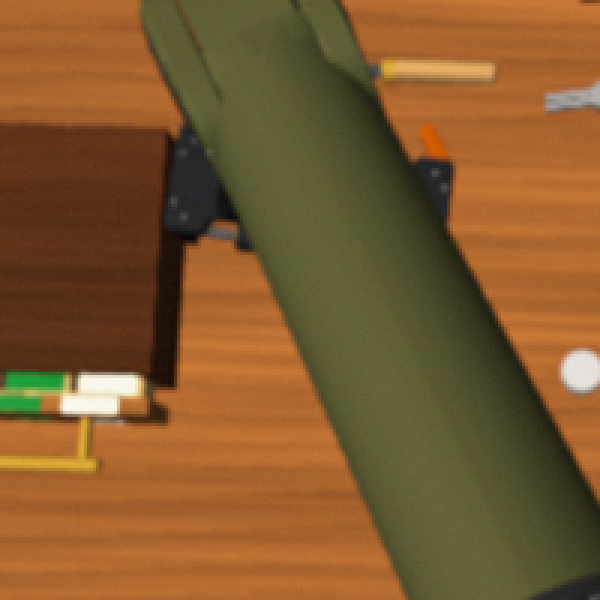

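The gripper body's left end (180,190 in the crop) sits right beside the chest. The 3° tilt keeps it above the chest top, so I lower slowly.

Call:
servo_tool(
  series=[
    [[0,-0.003,0.06,0,0,0,0.35],[0,-0.003,0.09,0,0,0,0.35],[0,-0.003,0.108,0,0,0,0.35],[0,-0.003,0.11,0,0,0,0.35],[0,-0.003,0.11,0,0,0,0],[0,-0.003,0.11,0,0,0,0],[0,-0.003,0.11,0,0,0,0],[0,-0.003,0.11,0,0,0,0],[0,-0.003,0.11,0,0,0,0]],
  ],
)

```text
time_s: 17.05
tool_pos: [0.6599, 0.1201, 0.0096]
tool_rot: [-176.9, -0.1, -5.1]
force: [-0.2, -0.6, 0.6]
grip_width: 0.0055
grasp_force: 0.0
```

Call:
servo_tool(
  series=[
    [[0,0,-0.3,0,0,0,0],[0,0,-0.3,0,0,0,0],[0,0,-0.3,-0.016,0,0,0],[0,0,-0.3,-0.016,0,0,0],[0,0,-0.3,-0.016,0,0,0]],
  ],
)

```text
time_s: 17.47
tool_pos: [0.659, 0.1167, 0.0995]
tool_rot: [-179.8, -0.1, -5.0]
force: [-0.9, -0.2, -0.2]
grip_width: 0.0007
grasp_force: 0.0
```

```bash
python3 - <<'E'
from look import *
o=get_obs(); s=(o["tool_pos"],o["tool_rot"]);print(s,o["grip_width"])
x,y=.432,-.360
plan(s,[[(.54,-.1,.1,-8)],[(x,y,.07,-10)]])
E
```

```text
(array([0.65900969, 0.11674899, 0.09945037]), array([-1.79760161e+02, -1.39049443e-01, -4.99034676e+00])) 0.0006733739124624007
0 [0.54, -0.1, 0.1, -8.0] -> [-0.332, 0.754, -0.006, -0.001, -0.001, 0.017] rows 5.9
1 [0.432, -0.36, 0.07, -10.0] -> [-0.236, 0.908, 0.1, -0.0, -0.0, 0.011] rows 6.8
```

Call:
servo_tool(
  series=[
    [[0,0,0,0.016,0,0,0.35],[0,0,0,0.016,0,0,0.35],[0,0,0,0.016,0,0,0.35],[0,0,0,0.016,0,0,0.35]],
  ],
)

```text
time_s: 17.8
tool_pos: [0.6583, 0.1146, 0.0974]
tool_rot: [-177.0, 0.1, -5.2]
force: [0.1, 1.0, 0.2]
grip_width: 0.0197
grasp_force: 0.0
```

```bash
python3 - <<'E'
from look import *
o=get_obs(); c=eyes.read_camera("wrist"); s=(o["tool_pos"],o["tool_rot"]);print(s,o["grip_width"])
M,_=masks(c["frame"]);m=M["jade"].copy(); m[300:]=0
for px,ce,a in comps(m,400,90000):
    P=unproj(c,px,.007,s)[:,:2]; l=cv2.fitLine(P.astype(np.float32),cv2.DIST_L2,0,.001,.001).ravel()
    print(ce,a,P.min(0),P.max(0),l, np.degrees(np.arctan(l[1]/l[0])), 'y at x=.6545',l[3]+(.6545-l[2])*l[1]/l[0])
E
```

```text
(array([0.65827646, 0.11461547, 0.0973749 ]), array([-1.76994487e+02,  5.63574308e-02, -5.15265370e+00])) 0.019654885559348505
```

```bash
python3 - <<'E'
from look import *
o=get_obs(); c=eyes.read_camera("wrist"); s=(o["tool_pos"],o["tool_rot"])
H,S,V=cv2.split(cv2.cvtColor(c["frame"],cv2.COLOR_RGB2HSV)); m=(H>60)&(H<97)&(S>45)&(V>80); m[300:]=0
for px,ce,a in comps(m,200,90000):
    P=unproj(c,px,.007,s)[:,:2]; l=cv2.fitLine(P.astype(np.float32),cv2.DIST_L2,0,.001,.001).ravel()
    print(ce,a,P.min(0),P.max(0), np.degrees(np.arctan(l[1]/l[0])), 'y at x=.6545',l[3]+(.6545-l[2])*l[1]/l[0])
cv2.imwrite("pics/w7.png",c["frame"][:,:,::-1])
E
```

```text
[323.50553191 234.3493617 ] 2350 [0.61753976 0.10881488] [0.72062146 0.12945259] -4.8943386 y at x=.6545 0.12057745
```

View pics/w7.png

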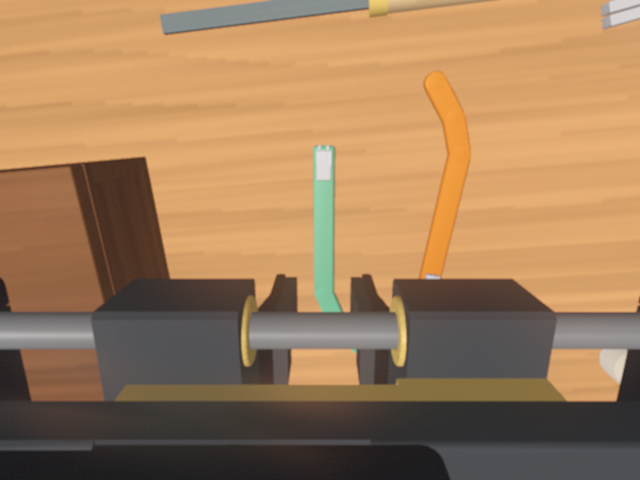

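Jade bar (323,220) is where it was and nearly centred; the first close was just too high. I retry, settling before the close.

```bash
python3 - <<'E'
from look import *
o=get_obs(); r=R.from_euler('xyz',o["tool_rot"],degrees=True)
for z in (.03,.005): print(np.round(r.inv().apply(np.array([.655,.1175,z])-o["tool_pos"])/.3,3))
E
```

```text
[-0.012  0.007  0.227]
[-0.012  0.012  0.31 ]
```

Call:
servo_tool(
  series=[
    [[-0.012,0.003,0.1,0,0,0,0.35],[-0.012,0.007,0.2,0,0,0,0.35],[-0.012,0.01,0.26,0,0,0,0.35],[-0.012,0.012,0.3,0,0,0,0.35],[-0.012,0.012,0.31,0,0,0,0.35],[-0.012,0.012,0.31,0,0,0,0.35],[-0.012,0.012,0.31,0,0,0,0.35],[-0.012,0.012,0.31,0,0,0,0.35]],
  ],
)

```text
time_s: 18.57
tool_pos: [0.657, 0.1176, 0.0075]
tool_rot: [-176.9, -0.2, -5.1]
force: [0.6, -0.1, -0.6]
grip_width: 0.0303
grasp_force: 0.0
```

Call:
servo_tool(
  series=[
    [[-0.006,0,0.015,0,0,0,0.35],[-0.006,0,0.017,0,0,0,0.35],[-0.006,0,0.017,0,0,0,0.35],[-0.006,0,0.017,0,0,0,0],[-0.006,0,0.017,0,0,0,0],[-0.006,0,0.017,0,0,0,0],[-0.006,0,0.017,0,0,0,0],[-0.006,0,0.017,0,0,0,0]],
  ],
)

```text
time_s: 19.23
tool_pos: [0.6545, 0.1165, 0.0011]
tool_rot: [-177.0, -0.1, -5.1]
force: [-1.3, -3.7, 4.9]
grip_width: 0.0136
grasp_force: 20.6
```

Call:
servo_tool(
  series=[
    [[0,0,-0.3,0,0,0,0],[0,0,-0.3,0,0,0,0],[0,0,-0.3,-0.016,0,0,0],[0,0,-0.3,-0.016,0,0,0],[0,0,-0.3,-0.016,0,0,0]],
  ],
)

```text
time_s: 19.65
tool_pos: [0.6527, 0.115, 0.0901]
tool_rot: [-179.7, -0.0, -4.9]
force: [-0.2, 0.7, -0.8]
grip_width: 0.0136
grasp_force: 19.9
```

```bash
python3 - <<'E'
from look import *
o=get_obs(); s=(o["tool_pos"],o["tool_rot"]);print(s,o["grip_width"])
plan(s,[[(.54,-.1,.1,-8)],[(.432,-.36,.06,-10)]])
E
```

```text
(array([0.6526709 , 0.11495846, 0.09014201]), array([-1.79708499e+02, -4.83009566e-02, -4.93909523e+00])) 0.013642547351911836
0 [0.54, -0.1, 0.1, -8.0] -> [-0.312, 0.746, -0.037, -0.002, -0.0, 0.017] rows 5.8
1 [0.432, -0.36, 0.06, -10.0] -> [-0.236, 0.908, 0.133, -0.0, -0.0, 0.011] rows 6.8
```

Held. Carry it to the blue tray's middle.

Call:
servo_tool(
  series=[
    [[-0.312,0.746,-0.037,0,0,0.017,0],[-0.312,0.746,-0.037,0,0,0.017,0],[-0.312,0.746,-0.037,0,0,0.017,0],[-0.312,0.746,-0.037,0,0,0.017,0],[-0.312,0.746,-0.037,0,0,0.017,0],[-0.312,0.746,-0.037,0,0,0.017,0]],
  ],
)

```text
time_s: 20.15
tool_pos: [0.5366, -0.1047, 0.098]
tool_rot: [-179.8, 0.2, -8.3]
force: [0.7, -1.2, -0.7]
grip_width: 0.0136
grasp_force: 19.9
```

Call:
servo_tool(
  series=[
    [[-0.236,0.908,0.03,0,0,0.011,0],[-0.236,0.908,0.03,0,0,0.011,0],[-0.236,0.908,0.03,0,0,0.011,0],[-0.236,0.908,0.03,0,0,0.011,0],[-0.236,0.908,0.03,0,0,0.011,0],[-0.236,0.908,0.03,0,0,0.011,0],[-0.236,0.908,0.03,0,0,0.011,0],[-0.236,0.908,0.133,0,0,0.011,0],[-0.236,0.908,0.133,0,0,0.011,0],[-0.236,0.908,0.133,0,0,0.011,0]],
  ],
)

```text
time_s: 20.98
tool_pos: [0.429, -0.3594, 0.0566]
tool_rot: [-179.5, 0.2, -10.2]
force: [0.7, -0.1, 0.1]
grip_width: 0.0134
grasp_force: 19.9
```

```bash
python3 - <<'E'
from look import *
o=get_obs(); s=(o["tool_pos"],o["tool_rot"]);print(s,o["grip_width"])
plan(s,[[(.432,-.36,.0125,-10)]])
c=eyes.read_camera("wrist");cv2.imwrite("pics/w8.png",c["frame"][:,:,::-1])
E
```

```text
(array([ 0.42901254, -0.35938576,  0.05657233]), array([-179.49716679,    0.24033003,  -10.1945341 ])) 0.013393771489243868
0 [0.432, -0.36, 0.012, -10.0] -> [0.011, 0.002, 0.147, -0.003, 0.001, -0.001] rows 1.1
```

View pics/w8.png

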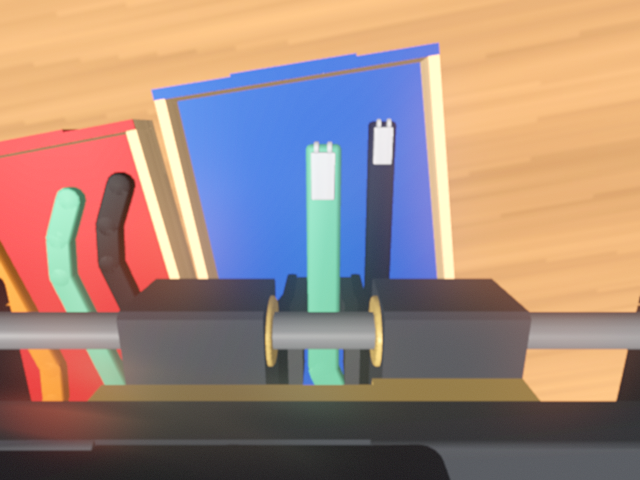

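Jade left (323,250) hangs over the middle of the blue tray and clears black left (380,200).

Call:
servo_tool(
  series=[
    [[0.011,0,0.1,0,0,0,0],[0.011,0,0.147,0,0,0,0],[0.011,0,0.147,0,0,0,0],[0.011,0,0.147,0,0,0,0],[0.011,0,0.147,0,0,0,0.2],[0.011,0,0.147,0,0,0,0.2],[0.011,0,0,0,0,0,0.2],[0.011,0,-0.14,0,0,0,0.35],[0.011,0,-0.14,0,0,0,0.4]],
  ],
)

```text
time_s: 21.78
tool_pos: [0.4395, -0.365, 0.1107]
tool_rot: [179.7, -0.7, -10.1]
force: [2.0, -0.6, 0.5]
grip_width: 0.0246
grasp_force: 0.0
```

```bash
python3 - <<'E'
from look import *
o=get_obs(); s=(o["tool_pos"],o["tool_rot"]);print(s,o["grip_width"])
scan()
plan(s,[[(.55,-.16,.1,-12)],[(.672,.0377,.05,-13.7)]])
E
```

```text
(array([ 0.43949571, -0.36502201,  0.11071747]), array([179.74063603,  -0.7263868 , -10.1180375 ])) 0.02463827101146135
black [ 0.4135 -0.2478] -172.5 right 23.0 128 14 0.5
jade [ 0.41  -0.218] -173.3 right 22.2 128 24 -0.0
amber [0.6719 0.0377] 166.4 left -23.3 128 11 -0.0
amber [ 0.4267 -0.1823] 7.2 right 23.6 132 11 -0.5
0 [0.55, -0.16, 0.1, -12.0] -> [0.242, -0.738, 0.035, 0.001, -0.004, 0.01] rows 5.6
1 [0.672, 0.038, 0.05, -13.7] -> [0.261, -0.729, 0.167, 0.0, -0.0, 0.009] rows 5.7
```

Call:
servo_tool(
  series=[
    [[0.242,-0.738,0.02,0,0,0.01,0.4],[0.242,-0.738,0.02,0,0,0.01,0.4],[0.242,-0.738,0.02,0,0,0.01,0.4],[0.242,-0.738,0.02,0,0,0.01,0.4],[0.242,-0.738,0.02,0,0,0.01,0.4],[0.242,-0.738,0.02,0,0,0.01,0.4]],
  ],
)

```text
time_s: 22.33
tool_pos: [0.547, -0.1514, 0.0973]
tool_rot: [-179.7, -0.1, -11.7]
force: [0.5, 0.1, 0.1]
grip_width: 0.0349
grasp_force: 0.0
```

Call:
servo_tool(
  series=[
    [[0.261,-0.729,0,0,0,0.009,0.4],[0.261,-0.729,0,0,0,0.009,0.4],[0.261,-0.729,0,0,0,0.009,0.4],[0.261,-0.729,0,0,0,0.009,0.4],[0.261,-0.729,0,0,0,0.009,0.4],[0.261,-0.729,0.08,0,0,0.009,0.4],[0.261,-0.729,0.167,0,0,0.009,0.4],[0.261,-0.729,0.167,0,0,0.009,0.4],[0.261,-0.729,0.167,0,0,0.009,0.4],[0.261,-0.729,0.167,0,0,0.009,0.4],[0.261,-0.729,0.167,0,0,0.009,0.4]],
  ],
)

```text
time_s: 23.25
tool_pos: [0.6682, 0.0393, 0.0494]
tool_rot: [-179.8, -0.2, -13.7]
force: [-0.4, -0.3, 0.7]
grip_width: 0.0348
grasp_force: 0.0
```

```bash
python3 - <<'E'
from look import *
o=get_obs(); s=(o["tool_pos"],o["tool_rot"]);print(s,o["grip_width"])
plan(s,[[(.672,.0377,.004,-13.7)],[(.672,.0377,.1,-13.7),(.55,-.14,.1,-11)],[(.417,-.328,.05,-10),(.417,-.328,.012,-10)]])
E
```

```text
(array([0.66817773, 0.0393433 , 0.04937228]), array([-179.82616533,   -0.2097215 ,  -13.69629504])) 0.03483665452011353
0 [0.672, 0.038, 0.004, -13.7] -> [0.013, 0.003, 0.151, -0.001, -0.001, 0.0] rows 1.1
1 [0.672, 0.038, 0.1, -13.7] -> [0.0, 0.0, -0.32, 0.0, 0.0, 0.0] rows 2.3
1 [0.55, -0.14, 0.1, -11.0] -> [-0.255, 0.672, -0.32, 0.0, 0.0, -0.015] rows 5.2
2 [0.417, -0.328, 0.05, -10.0] -> [-0.316, 0.7, 0.167, -0.0, 0.0, -0.006] rows 5.7
2 [0.417, -0.328, 0.012, -10.0] -> [-0.316, 0.7, 0.293, -0.0, 0.0, -0.006] rows 0.9
```

Call:
servo_tool(
  series=[
    [[0.01,0.003,0.1,0,0,0,0.4],[0.01,0.003,0.151,0,0,0,0.4],[0.01,0.003,0.153,0,0,0,0.4],[0.01,0.003,0.153,0,0,0,0.4],[0.01,0.003,0.153,0,0,0,0.4],[0.01,0.003,0.153,0,0,0,0],[0.01,0.003,0.153,0,0,0,0],[0.01,0.003,0.153,0,0,0,0],[0.01,0.003,0.153,0,0,0,0],[0.01,0.003,0.153,0,0,0,0],[0.01,0.003,0.153,0,0,0,0]],
  ],
)

```text
time_s: 24.17
tool_pos: [0.67, 0.0395, 0.0018]
tool_rot: [-179.8, -0.1, -13.6]
force: [-0.7, -0.1, 1.2]
grip_width: 0.0135
grasp_force: 20.0
```

Call:
servo_tool(
  series=[
    [[0,0,-0.32,0,0,0,0],[0,0,-0.32,0,0,0,0],[0,0,-0.32,0,0,0,0],[-0.255,0.672,-0.32,0,0,-0.015,0],[-0.255,0.672,-0.32,0,0,-0.015,0],[-0.255,0.672,-0.32,0,0,-0.015,0],[-0.255,0.672,-0.32,0,0,-0.015,0],[-0.255,0.672,-0.32,0,0,-0.015,0],[-0.255,0.672,-0.32,0,0,-0.015,0]],
  ],
)

```text
time_s: 24.92
tool_pos: [0.5436, -0.1476, 0.0962]
tool_rot: [179.8, 0.1, -11.4]
force: [0.5, 0.1, -1.1]
grip_width: 0.0136
grasp_force: 20.0
```

Call:
servo_tool(
  series=[
    [[-0.316,0.7,0,0,0,-0.006,0],[-0.316,0.7,0,0,0,-0.006,0],[-0.316,0.7,0,0,0,-0.006,0],[-0.316,0.7,0,0,0,-0.006,0],[-0.316,0.7,0,0,0,-0.006,0],[-0.316,0.7,0,0,0,-0.006,0],[-0.316,0.7,0.1,0,0,-0.006,0],[-0.316,0.7,0.13,0,0,-0.006,0],[-0.316,0.7,0.13,0,0,-0.006,0],[-0.316,0.7,0.13,0,0,-0.006,0]],
  ],
)

```text
time_s: 25.75
tool_pos: [0.4162, -0.3253, 0.0569]
tool_rot: [-179.7, -0.0, -9.6]
force: [-0.1, -0.2, 0.6]
grip_width: 0.0135
grasp_force: 20.0
```

```bash
python3 - <<'E'
from look import *
o=get_obs(); s=(o["tool_pos"],o["tool_rot"]);print(s,o["grip_width"])
plan(s,[[(.417,-.328,.0125,-10)]])
E
```

```text
(array([ 0.41615644, -0.32527083,  0.05691492]), array([-1.79726111e+02, -2.20426982e-02, -9.63683054e+00])) 0.013533255675908367
0 [0.417, -0.328, 0.012, -10.0] -> [0.004, 0.009, 0.148, -0.002, -0.0, 0.002] rows 1.1
```

Call:
servo_tool(
  series=[
    [[0.004,0.006,0.1,0,0,0,0],[0.004,0.006,0.15,0,0,0,0],[0.004,0.006,0.15,0,0,0,0],[0.004,0.006,0.15,0,0,0,0],[0.004,0.006,0.15,0,0,0,0.2],[0.004,0.006,0.15,0,0,0,0.2],[0.004,0.006,0,0,0,0,0.2],[0.004,0.006,-0.2,0,0,0,0.35],[0.004,0.006,-0.2,0,0,0,0.4],[0.004,0.006,-0.2,0,0,0,0.4],[0.004,0.006,-0.2,0,0,0,0.4]],
  ],
)

```text
time_s: 26.67
tool_pos: [0.4177, -0.3303, 0.1199]
tool_rot: [180.0, -0.3, -9.8]
force: [-0.7, -0.2, -0.6]
grip_width: 0.0325
grasp_force: 0.0
```

```bash
python3 - <<'E'
from look import *
o=get_obs(); s=(o["tool_pos"],o["tool_rot"]);print(s,o["grip_width"])
c=eyes.read_camera("wrist");cv2.imwrite("pics/w9.png",c["frame"][:,:,::-1])
c=eyes.read_camera("top"); H,S,V=cv2.split(cv2.cvtColor(c["frame"],cv2.COLOR_RGB2HSV))
m=(H>18)&(H<27)&(S>120)&(V>120); m[:246]=0
for px,ce,a in comps(m,60,900):
    P=unproj(c,px,.046)[:,:2]
    if ce[0]<200: l=cv2.fitLine(P.astype(np.float32),cv2.DIST_L2,0,.001,.001).ravel();print('handle',ce,a,P.min(0),P.max(0),l,np.degrees(np.arctan2(-l[0],l[1])))
for k,m in dict(green=(H>50)&(H<88)&(S>120),yellow=(H>22)&(H<33)&(S>150)).items():
    for px,ce,a in comps(m,20,400):
        if 350<ce[0]<450 and ce[1]<220: print(k,ce,a,unproj(c,[ce],.025).round(4))
f=cv2.resize(c["frame"][130:260,60:450],None,fx=2,fy=2)
plan(s,[[(.4725,.332,.12,90)]])
E
```

```text
(array([ 0.41771455, -0.33025533,  0.11989078]), array([179.960475  ,  -0.29769794,  -9.77789247])) 0.032539518737588716
handle [135.63786008 253.02880658] 243 [0.46903625 0.2738939 ] [0.49193888 0.39025216] [ 0.00647417 -0.999979    0.4748778   0.33197784] -179.62904
green [381.26271186 182.87288136] 118 [[ 0.6574 -0.2162  0.025 ]]
yellow [414.82022472 187.66292135] 89 [[ 0.6485 -0.2952  0.025 ]]
yellow [408.04761905 192.76190476] 21 [[ 0.6358 -0.2793  0.025 ]]
0 [0.472, 0.332, 0.12, 90.0] -> [-0.195, -2.206, -0.003, 0.002, -0.001, -0.554] rows 15.9
```

View pics/w9.png

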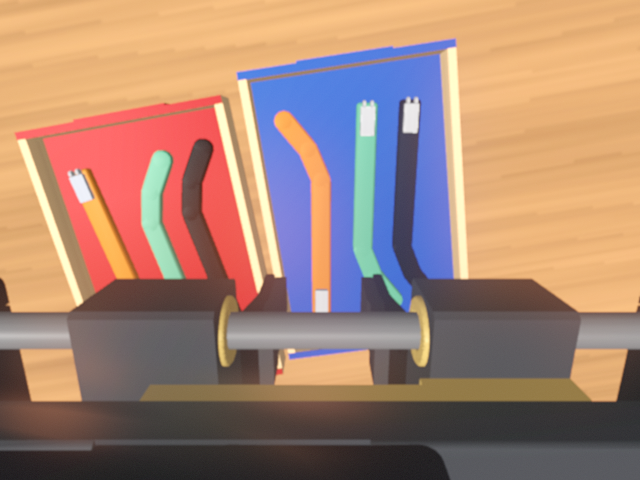

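All six temples lie flat in the right trays: three in blue (320,200), (365,200), (410,190), three in red. Next, the drawer.

```bash
python3 - <<'E'
from look import *
o=get_obs(); s=(o["tool_pos"],o["tool_rot"])
plan(s,[[(.45,-.06,.14,40)],[(.4725,.2,.14,70)],[(.4725,.332,.12,90)]])
E
```

```text
0 [0.45, -0.06, 0.14, 40.0] -> [-0.04, -0.903, -0.074, -0.001, -0.001, -0.277] rows 7.0
1 [0.472, 0.2, 0.14, 70.0] -> [0.615, -0.616, -0.0, -0.0, 0.0, -0.167] rows 6.3
2 [0.472, 0.332, 0.12, 90.0] -> [0.413, -0.15, 0.067, 0.0, 0.0, -0.111] rows 3.2
```

Call:
servo_tool(
  series=[
    [[-0.04,-0.903,-0.074,0,0,-0.277,0.4],[-0.04,-0.903,-0.074,0,0,-0.277,0.4],[-0.04,-0.903,-0.074,0,0,-0.277,0.4],[-0.04,-0.903,-0.074,0,0,-0.277,0.4],[-0.04,-0.903,-0.074,0,0,-0.277,0.4],[-0.04,-0.903,-0.074,0,0,-0.277,0.4],[-0.04,-0.903,-0.074,0,0,-0.277,0.4],[-0.04,-0.903,-0.074,0,0,-0.277,0.4]],
  ],
)

```text
time_s: 27.43
tool_pos: [0.4504, -0.054, 0.1397]
tool_rot: [-179.8, -0.2, 40.9]
force: [1.3, 0.2, -0.2]
grip_width: 0.0348
grasp_force: 0.0
```

Call:
servo_tool(
  series=[
    [[0.615,-0.616,0,0,0,-0.167,0.4],[0.615,-0.616,0,0,0,-0.167,0.4],[0.615,-0.616,0,0,0,-0.167,0.4],[0.615,-0.616,0,0,0,-0.167,0.4],[0.615,-0.616,0,0,0,-0.167,0.4],[0.615,-0.616,0,0,0,-0.167,0.4],[0.615,-0.616,0,0,0,-0.167,0.4]],
  ],
)

```text
time_s: 28.02
tool_pos: [0.471, 0.2069, 0.1403]
tool_rot: [-179.8, -0.4, 70.5]
force: [-1.1, 0.0, 1.0]
grip_width: 0.0348
grasp_force: 0.0
```

Call:
servo_tool(
  series=[
    [[0.413,-0.15,0.067,0,0,-0.111,0.3],[0.413,-0.15,0.067,0,0,-0.111,0.3],[0.413,-0.15,0.067,0,0,-0.111,0.3],[0.413,-0.15,0.067,0,0,-0.111,0.3],[0.413,-0.15,0.067,0,0,-0.111,0.3],[0.413,-0.15,0.067,0,0,-0.111,0.3],[0.413,-0.15,0.067,0,0,-0.111,0.3]],
  ],
)

```text
time_s: 28.6
tool_pos: [0.4731, 0.3296, 0.1204]
tool_rot: [179.9, -0.0, 89.9]
force: [-0.9, -0.9, 0.9]
grip_width: 0.0262
grasp_force: 0.0
```

```bash
python3 - <<'E'
from look import *
o=get_obs(); c=eyes.read_camera("wrist"); s=(o["tool_pos"],o["tool_rot"]); print(s,o["grip_width"])
H,S,V=cv2.split(cv2.cvtColor(c["frame"],cv2.COLOR_RGB2HSV)); m=(H>18)&(H<27)&(S>110)&(V>110); m[290:]=0
for px,ce,a in comps(m,300,50000):
    P=unproj(c,px,.046,s)[:,:2]; l=cv2.fitLine(P.astype(np.float32),cv2.DIST_L2,0,.001,.001).ravel(); print(ce,a,P.min(0),P.max(0),l)
cv2.imwrite("pics/w10.png",c["frame"][:,:,::-1])
E
```

```text
(array([0.47305103, 0.32955758, 0.12037695]), array([ 1.79949260e+02, -4.74209586e-02,  8.99447073e+01])) 0.026214039614722878
[419.05052632 152.22      ] 950 [0.51336739 0.36381647] [0.54544207 0.41245723] [0.10749447 0.99420565 0.52949953 0.38808623]
[334.98693587 202.76989311] 3368 [0.46900756 0.30268843] [0.51003948 0.40209378] [0.23399529 0.9722377  0.48035312 0.35784194]
```

View pics/w10.png

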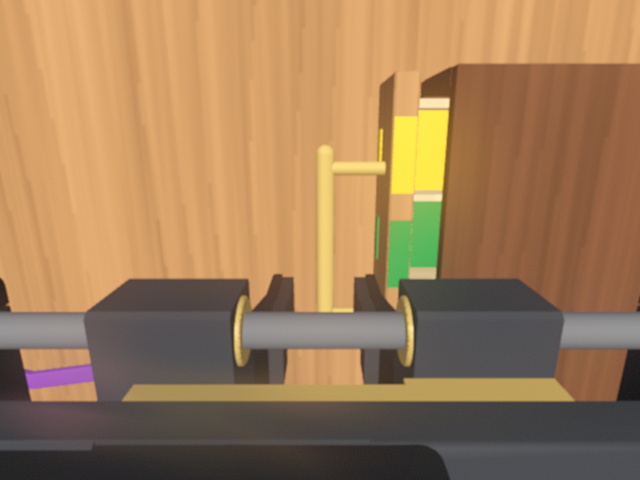

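The handle bar (325,150–310) lies between the fingers and close to centre. Yellow tab at (403,155), green tab at (400,253).

```bash
python3 - <<'E'
from look import *
o=get_obs(); c=eyes.read_camera("wrist"); s=(o["tool_pos"],o["tool_rot"])
for n,uv,z in (("bar",(325,165),.0515),("bar",(325,295),.0515),("end",(325,147),.046),("y1",(403,115),.0435),("y2",(403,193),.0435),("g1",(400,220),.0435),("g2",(399,287),.0435),("wall in",(416,155),.0435),("wall out",(393,155),.0435),("corner",(394,73),.0435),("corner2",(418,73),.0435),("front low",(388,280),.0435)): print(n,unproj(c,[uv],z,s).round(4)[0,:2])
f=c["frame"]
for v in (160,200,250,290): print(v, np.where((cv2.cvtColor(f,cv2.COLOR_RGB2HSV)[v,290:360,1]>105))[0][[0,-1]]+290)
print(get_obs()["tool_pos"])
E
```

```text
bar [0.475  0.3813]
bar [0.4748 0.3005]
end [0.475  0.3912]
y1 [0.5201 0.409 ]
y2 [0.5224 0.3637]
g1 [0.5213 0.3469]
g2 [0.5228 0.3024]
wall in [0.529  0.3863]
wall out [0.5153 0.3864]
corner [0.514  0.4317]
corner2 [0.5275 0.4316]
front low [0.5154 0.3073]
160 [290 359]
200 [290 359]
250 [290 359]
290 [292 355]
[0.47359349 0.32930454 0.12099923]
```

Call:
servo_tool(
  series=[
    [[0.02,0.005,0.1,0,0,0,0.3],[0.02,0.005,0.2,0,0,0,0.3],[0.02,0.005,0.26,0,0,0,0.3],[0.02,0.005,0.293,0,0,0,0.3],[0.02,0.005,0.293,0,0,0,0.3],[0.02,0.005,0.293,0,0,0,0.3],[0.02,0.005,0.293,0,0,0,0],[0.02,0.005,0.293,0,0,0,0],[0.02,0.005,0.293,0,0,0,0],[0.02,0.005,0.293,0,0,0,0],[0.02,0.005,0.293,0,0,0,0]],
  ],
)

```text
time_s: 29.62
tool_pos: [0.4746, 0.3385, 0.0344]
tool_rot: [179.8, -0.2, 90.1]
force: [-0.7, -0.9, 4.6]
grip_width: 0.0102
grasp_force: 20.0
```

Call:
servo_tool(
  series=[
    [[0,-0.04,0,0,0,0,0],[0,-0.1,0,0,0,0,0],[0,-0.16,0,0,0,0,0],[0,-0.22,0,0,0,0,0],[0,-0.28,0,0,0,0,0],[0,-0.33,0,0,0,0,0],[0,-0.35,0,0,0,0,0],[0,-0.35,0,0,0,0,0],[0,-0.35,0,0,0,0,0]],
  ],
)

```text
time_s: 30.37
tool_pos: [0.3688, 0.3385, 0.0343]
tool_rot: [179.8, -0.2, 90.2]
force: [-0.5, -1.3, 9.1]
grip_width: 0.0105
grasp_force: 20.0
```

Call:
servo_tool(
  series=[
    [[0,-0.01,0,0,0,0,0],[0,-0.02,0,0,0,0,0],[0,-0.03,0,0,0,0,0],[0,-0.03,0,0,0,0,0]],
  ],
)

```text
time_s: 30.7
tool_pos: [0.3607, 0.3385, 0.0343]
tool_rot: [179.8, -0.2, 90.1]
force: [-0.6, -0.6, 9.1]
grip_width: 0.0106
grasp_force: 20.0
```

Call:
servo_tool(
  series=[
    [[0,-0.01,0,0,0,0,0],[0,-0.02,0,0,0,0,0],[0,-0.02,0,0,0,0,0]],
  ],
)

```text
time_s: 30.95
tool_pos: [0.3548, 0.3385, 0.0343]
tool_rot: [179.8, -0.2, 90.1]
force: [-0.5, -0.2, 7.8]
grip_width: 0.0103
grasp_force: 20.0
```

Call:
servo_tool(
  series=[
    [[0,-0.01,0,0,0,0,0],[0,-0.013,0,0,0,0,0],[0,-0.013,0,0,0,0,0]],
  ],
)

```text
time_s: 31.2
tool_pos: [0.3542, 0.3386, 0.0344]
tool_rot: [179.5, -0.3, 90.1]
force: [6.4, -0.2, 1.2]
grip_width: 0.0104
grasp_force: 20.0
```

Call:
servo_tool(
  series=[
    [[0,-0.01,0,0,0,0,0],[0,-0.013,0,0,0,0,0],[0,-0.013,0,0,0,0,0]],
  ],
)

```text
time_s: 31.45
tool_pos: [0.3541, 0.3386, 0.0345]
tool_rot: [179.2, -0.4, 90.0]
force: [17.3, 2.7, -7.8]
grip_width: 0.0102
grasp_force: 20.0
```

```bash
python3 - <<'E'
from look import *
o=get_obs();print(o["tool_pos"],o["force"],o["effort"].round(1))
E
```

```text
[0.35413444 0.33859592 0.03452979] [17.28282302  2.68501915 -7.7645215 ] [ -4.8 -26.1 -15.7 -18.2  -4.3   3.   -0. ]
```

Drawer is at its stop (handle x 0.354, so fully home is x ≈ 0.489). Release and look at the slots and formers.

Call:
servo_tool(
  series=[
    [[0,0.024,0,0,0,0,0],[0,0.024,0,0,0,0,0.3],[0,0.024,0,0,0,0,0.3],[0,0.024,0,0,0,0,0.3],[0,0.024,-0.1,0,0,0,0.3],[0,0.024,-0.25,0,0,0,0.3],[0,0.024,-0.4,0,0,0,0.3],[-0.6,0.2,-0.4,0,0,0,0.3],[-0.6,0.2,-0.4,0,0,0,0.5],[-0.6,0.2,-0.4,0,0,0,0.75],[-0.6,0.2,-0.4,0,0,0,0.75],[-0.6,0.2,-0.4,0,0,0,0.75]],
  ],
)

```text
time_s: 32.45
tool_pos: [0.4067, 0.1523, 0.1524]
tool_rot: [179.8, 0.1, 89.8]
force: [1.0, 0.3, -0.7]
grip_width: 0.045
grasp_force: 0.0
```

```bash
cat > form.py <<'E'
from look import *
def formers(c,rng=((350,470),(150,225))):
    f=c["frame"]; H,S,V=cv2.split(cv2.cvtColor(f,cv2.COLOR_RGB2HSV))
    cols=dict(green=(H>50)&(H<88)&(S>90)&(V>50),yellow=(H>21)&(H<34)&(S>110)&(V>150))
    for k,cm in cols.items():
        m=(cm|((S<90)&(V>110))); z=np.zeros_like(m); z[rng[1][0]:rng[1][1],rng[0][0]:rng[0][1]]=1
        m=cv2.morphologyEx((m&z).astype(np.uint8),cv2.MORPH_CLOSE,np.ones((3,3)))
        for px,ce,a in comps(m,80,900):
            if cm[px[:,1],px[:,0]].sum()<30: continue
            P=unproj(c,px,.02)[:,:2]*1000; r=cv2.minAreaRect(P.astype(np.float32)); b=cv2.boxPoints(r)
            e=[b[1]-b[0],b[2]-b[1]]; L=max(e,key=np.linalg.norm); w=min(e,key=np.linalg.norm)
            print(k,ce.round(1),a,'centre',np.round(r[0],1),'L',np.linalg.norm(L).round(1),'W',np.linalg.norm(w).round(1),'yaw',round(np.degrees(np.arctan2(L[1],L[0]))%180,1))
E
python3 - <<'E'
from form import *
o=get_obs();s=(o["tool_pos"],o["tool_rot"]);print(s)
c=eyes.read_camera("top"); np.savez("top1.npz",**c); formers(c)
f=c["frame"]; H,S,V=cv2.split(cv2.cvtColor(f,cv2.COLOR_RGB2HSV))
for k,m in dict(green=(H>50)&(H<88)&(S>120),yellow=(H>22)&(H<33)&(S>150),white=(S<60)&(V>150)).items():
    m=m.copy(); m[:200]=0; m[320:]=0; m[:,:80]=0; m[:,200:]=0
    for px,ce,a in comps(m,60,3000):
        P=unproj(c,px,.0165)[:,:2]*1000; r=cv2.minAreaRect(P.astype(np.float32)); print(k,ce.round(),a,np.round(P.min(0)),np.round(P.max(0)),np.round(r[0]),np.round(r[1]),round(r[2],1))
a=np.vstack([cv2.resize(f[200:300,70:230],(800,500)[:2])])
cv2.imwrite("pics/d.png",a[:,:,::-1])
for t in find(c): print(*t)
E
```

```text
(array([0.40667778, 0.15229043, 0.15244928]), array([1.79848949e+02, 1.06175271e-01, 8.98129218e+01]))
green [380.8 184.4] 295 centre [ 655.4 -215.8] L 49.9 W 33.4 yaw 136.6
yellow [414.5 188.6] 296 centre [ 647.  -295.4] L 54.7 W 34.0 yaw 122.0
green [140. 233.] 351 [498. 314.] [545. 357.] [522. 335.] [46. 43.] 1.7
yellow [116. 236.] 488 [485. 368.] [545. 412.] [515. 390.] [60. 44.] 0.3
white [166. 231.] 246 [503. 257.] [546. 303.] [525. 281.] [45. 42.] 85.0
black [ 0.4142 -0.2476] -172.9 right 23.6 127 15 0.8
black [ 0.434  -0.3925] -10.2 left -23.0 128 20 -1.1
jade [ 0.4098 -0.2181] -173.2 right 22.4 128 23 0.0
jade [ 0.4383 -0.3645] -10.1 left -22.4 131 24 -0.6
amber [ 0.4208 -0.3311] 170.5 left -23.1 126 10 1.4
amber [ 0.4267 -0.1824] 7.0 right 23.4 132 11 -0.3
```

```bash
python3 - <<'E'
from form import *
o=get_obs();print(o["tool_pos"],o["time_s"])
c=eyes.read_camera("top"); H,S,V=cv2.split(cv2.cvtColor(c["frame"],cv2.COLOR_RGB2HSV))
m=(H>18)&(H<27)&(S>120)&(V>120); m[:246]=0
for px,ce,a in comps(m,40,1900):
    if ce[0]<230: P=unproj(c,px,.046)[:,:2]; print('handle',ce,a,P.min(0),P.max(0))
f=c["frame"]
for u in (116,140,166): print(u,[f[v,u].tolist() for v in range(215,316,6)])
E
```

```text
[0.40769706 0.14878525 0.15221285] 32.5
116 [[83, 43, 23], [82, 45, 26], [249, 225, 0], [249, 226, 0], [248, 225, 0], [251, 228, 0], [72, 72, 40], [84, 83, 46], [90, 90, 50], [100, 98, 57], [113, 111, 67], [108, 109, 66], [94, 93, 55], [93, 92, 53], [92, 93, 52], [97, 95, 55], [97, 96, 54]]
140 [[86, 45, 23], [83, 41, 20], [32, 157, 59], [30, 156, 58], [31, 159, 61], [72, 70, 40], [85, 84, 49], [89, 88, 50], [97, 95, 54], [110, 108, 67], [108, 106, 64], [96, 96, 55], [86, 84, 49], [82, 81, 46], [79, 79, 44], [75, 75, 43], [77, 76, 43]]
166 [[88, 46, 22], [86, 46, 24], [249, 246, 235], [200, 194, 169], [42, 42, 25], [41, 41, 24], [46, 48, 28], [52, 51, 30], [66, 66, 38], [58, 58, 35], [36, 35, 21], [31, 31, 17], [37, 37, 19], [52, 51, 29], [83, 83, 48], [97, 97, 57], [89, 88, 51]]
```

The arm hides the drawer from the top camera, but the visible floors (yellow y≈0.387, green y≈0.332) show it is open. Go to the green former.

```bash
python3 - <<'E'
from form import *
o=get_obs();s=(o["tool_pos"],o["tool_rot"])
plan(s,[[(.6555,-.216,.1,46.6)]])
E
```

```text
0 [0.656, -0.216, 0.1, 46.6] -> [-1.223, 0.837, 0.175, 0.0, -0.0, 0.239] rows 10.7
```

Call:
servo_tool(
  series=[
    [[-0.611,0.418,0.05,0,0,0,0.75],[-0.611,0.418,0.05,0,0,0,0.75],[-0.611,0.418,0.05,0,0,0,0.75],[-0.611,0.418,0.05,0,0,0,0.75],[-0.611,0.418,0.05,0,0,0,0.75],[-0.611,0.418,0.05,0,0,0,0.75]],
  ],
)

```text
time_s: 33.05
tool_pos: [0.534, -0.0301, 0.1358]
tool_rot: [180.0, -0.2, 89.8]
force: [0.5, -0.5, 0.1]
grip_width: 0.0651
grasp_force: 0.0
```

Call:
servo_tool(
  series=[
    [[-0.612,0.419,0.125,0,0,0.239,0.75],[-0.612,0.419,0.125,0,0,0.239,0.75],[-0.612,0.419,0.125,0,0,0.239,0.75],[-0.612,0.419,0.125,0,0,0.239,0.75],[-0.612,0.419,0.125,0,0,0.239,0.75],[-0.612,0.419,0.125,0,0,0.239,0.75],[-0.612,0.419,0.125,0,0,0.239,0.75],[-0.612,0.419,0.125,0,0,0.239,0.75],[-0.612,0.419,0.125,0,0,0.239,0.75],[-0.612,0.419,0.125,0,0,0.239,0.75]],
  ],
)

```text
time_s: 33.88
tool_pos: [0.6583, -0.2055, 0.1]
tool_rot: [-179.9, -0.2, 47.4]
force: [-0.0, 0.8, -0.3]
grip_width: 0.0654
grasp_force: 0.0
```

```bash
python3 - <<'E'
from form import *
o=get_obs();s=(o["tool_pos"],o["tool_rot"]);print(s,o["grip_width"])
plan(s,[[(.6565,-.216,.008,46.6)]])
c=eyes.read_camera("top"); np.savez("top2.npz",**c)
f=c["frame"]; H,S,V=cv2.split(cv2.cvtColor(f,cv2.COLOR_RGB2HSV))
for k,m in dict(green=(H>50)&(H<88)&(S>120),yellow=(H>22)&(H<33)&(S>150),white=(S<60)&(V>150),brass=(H>18)&(H<27)&(S>120)&(V>120)).items():
    m=m.copy(); m[:200]=0; m[330:]=0; m[:,:70]=0; m[:,210:]=0
    for px,ce,a in comps(m,60,3500):
        P=unproj(c,px,.0165)[:,:2]*1000; r=cv2.minAreaRect(P.astype(np.float32)); print(k,ce.round(),a,np.round(P.min(0)),np.round(P.max(0)),np.round(r[0]),np.round(r[1]),round(r[2],1))
w=eyes.read_camera("wrist"); cv2.imwrite("pics/both.png",np.hstack([cv2.resize(w["frame"],(440,330)),cv2.resize(f[190:310,70:200],(357,330))])[:,:,::-1])
E
```

```text
(array([ 0.65833588, -0.20546063,  0.09995927]), array([-179.90266173,   -0.2468297 ,   47.35836603])) 0.06544560220652954
0 [0.656, -0.216, 0.008, 46.6] -> [-0.031, 0.02, 0.306, -0.001, -0.001, 0.004] rows 2.2
green [139. 253.] 1105 [413. 314.] [545. 357.] [479. 336.] [ 43. 132.] 90.0
green [130. 288.] 81 [393. 332.] [403. 370.] [398. 351.] [ 9. 38.] 1.5
yellow [115. 253.] 1163 [410. 368.] [545. 412.] [478. 390.] [135.  45.] 0.1
yellow [104. 287.] 115 [392. 388.] [406. 428.] [399. 408.] [13. 40.] 1.5
white [163. 254.] 1189 [411. 257.] [546. 303.] [478. 280.] [ 46. 135.] 89.9
white [156. 288.] 108 [392. 271.] [404. 312.] [398. 292.] [11. 41.] 1.5
brass [121. 271.] 1119 [350. 284.] [547. 430.] [449. 357.] [146. 197.] 90.0
```

View pics/both.png

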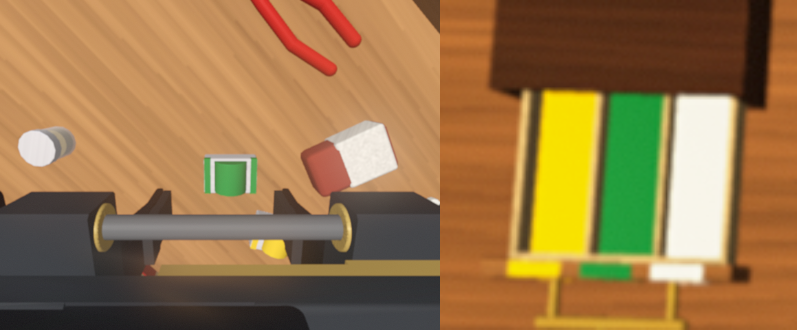

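Left: the wrist view has the green former at about (230,175) and yellow behind it at (268,243). Right: the drawer is open with yellow, green and white floors from left to right. The green former's offset from the tool needs a number.

```bash
cat > wf.py <<'E'
from form import *
def wform(k):
    o=get_obs(); w=eyes.read_camera("wrist"); s=(o["tool_pos"],o["tool_rot"])
    f=w["frame"]; H,S,V=cv2.split(cv2.cvtColor(f,cv2.COLOR_RGB2HSV))
    m=((H>45)&(H<90)&(S>90)&(V>40)) if k=="green" else ((H>20)&(H<34)&(S>110)&(V>140))
    T=np.eye(4);T[:3,:3]=R.from_euler('xyz',s[1],degrees=True).as_matrix();T[:3,3]=s[0];T=T@w["mount"]
    for px,ce,a in comps(m,150,30000):
        d=w["depth"][px[:,1],px[:,0]]; ok=d>0
        if ok.sum()<50: continue
        p=px[ok]; X=np.c_[(p[:,0]-w["cx"])/w["fx"],(p[:,1]-w["cy"])/w["fy"],np.ones(len(p))]*d[ok][:,None]
        W=X@T[:3,:3].T+T[:3,3]; r=cv2.minAreaRect((W[:,:2]*1000).astype(np.float32))
        print(k,ce.round(),a,'min',W.min(0).round(3),'max',W.max(0).round(3),'med',np.median(W,0).round(4),'rect',np.round(r[0],1),np.round(r[1],1),round(r[2],1))
    return s
E
python3 - <<'E'
from wf import *
s=wform("green"); wform("yellow"); print(s)
E
```

```text
green [300. 255.] 384 min [ 0.631 -0.214  0.016] max [ 0.657 -0.187  0.022] med [ 0.6439 -0.2008  0.02  ] rect [ 643.7 -200.8] [34.   4.8] 47.3
green [368. 254.] 393 min [ 0.663 -0.243  0.017] max [ 0.689 -0.216  0.022] med [ 0.6763 -0.2293  0.0201] rect [ 675.6 -230.2] [33.8  4.9] 47.1
green [334. 258.] 2085 min [ 0.641 -0.234  0.023] max [ 0.679 -0.196  0.035] med [ 0.6603 -0.214   0.0312] rect [ 659.6 -215. ] [29.4 27.6] 46.8
yellow [505. 335.] 359 min [ 0.702 -0.215  0.184] max [ 0.71  -0.206  0.192] med [ 0.7066 -0.2098  0.1901] rect [ 706.2 -210.5] [12.8  2.2] 46.8
yellow [141. 331.] 230 min [ 0.649 -0.163  0.185] max [ 0.656 -0.155  0.192] med [ 0.6533 -0.1585  0.1903] rect [ 652.7 -159.2] [10.4  2.1] 50.8
yellow [399. 361.] 778 min [ 0.625 -0.318 -0.   ] max [ 0.69  -0.197  0.187] med [ 0.6436 -0.2958  0.0305] rect [ 660.4 -259.9] [134.8  22.2] 63.9
yellow [538. 390.] 3950 min [ 0.684 -0.233  0.192] max [ 0.72  -0.199  0.202] med [ 0.7052 -0.2183  0.1975] rect [ 702.6 -216. ] [ 2.5 49.7] 47.4
(array([ 0.65833649, -0.20661581,  0.10021055]), array([-179.96209846,   -0.21658683,   47.2742819 ]))
```

```bash
python3 - <<'E'
from wf import *
o=get_obs();s=(o["tool_pos"],o["tool_rot"])
g=(.6597,-.2155)
plan(s,[[(*g,.05,47.3),(*g,.006,47.3)],[(*g,.12,47.3),(.565,.06,.12,70)],[(.471,.3315,.12,90)]])
E
```

```text
0 [0.66, -0.216, 0.05, 47.3] -> [-0.016, 0.021, 0.167, -0.0, -0.001, -0.001] rows 1.2
0 [0.66, -0.216, 0.006, 47.3] -> [-0.017, 0.021, 0.314, -0.0, -0.001, -0.001] rows 1.1
1 [0.66, -0.216, 0.12, 47.3] -> [-0.0, 0.0, -0.38, 0.0, 0.0, 0.0] rows 2.7
1 [0.565, 0.06, 0.12, 70.0] -> [0.461, -0.855, -0.38, 0.0, 0.0, -0.126] rows 7.0
2 [0.471, 0.332, 0.12, 90.0] -> [0.743, -0.604, -0.0, 0.0, 0.0, -0.111] rows 6.9
```

Call:
servo_tool(
  series=[
    [[-0.016,0.021,0.1,0,0,0,0.75],[-0.016,0.021,0.2,0,0,0,0.75],[-0.016,0.021,0.28,0,0,0,0.75],[-0.016,0.021,0.31,0,0,0,0.75],[-0.016,0.021,0.314,0,0,0,0.75],[-0.016,0.021,0.314,0,0,0,0],[-0.016,0.021,0.314,0,0,0,0],[-0.016,0.021,0.314,0,0,0,0],[-0.016,0.021,0.314,0,0,0,0],[-0.016,0.021,0.314,0,0,0,0]],
  ],
  grip_force=35,
)

```text
time_s: 34.92
tool_pos: [0.6612, -0.2161, 0.0075]
tool_rot: [179.9, -0.3, 47.1]
force: [-1.1, 0.3, 6.6]
grip_width: 0.0494
grasp_force: 35.0
```

Call:
servo_tool(
  series=[
    [[0,0,-0.1,0,0,0,0],[0,0,-0.2,0,0,0,0],[0,0,-0.3,0,0,0,0],[0,0,-0.38,0,0,0,0],[0,0,-0.38,0,0,0,0]],
  ],
)

```text
time_s: 35.33
tool_pos: [0.6632, -0.217, 0.1261]
tool_rot: [179.5, -0.4, 47.1]
force: [0.9, 0.4, -0.2]
grip_width: 0.0497
grasp_force: 35.0
```

Call:
servo_tool(
  series=[
    [[0.461,-0.855,0,0,0,-0.126,0],[0.461,-0.855,0,0,0,-0.126,0],[0.461,-0.855,0,0,0,-0.126,0],[0.461,-0.855,0,0,0,-0.126,0],[0.461,-0.855,0,0,0,-0.126,0],[0.461,-0.855,0,0,0,-0.126,0],[0.461,-0.855,0,0,0,-0.126,0],[0.461,-0.855,0,0,0,-0.126,0]],
  ],
)

```text
time_s: 36.0
tool_pos: [0.5618, 0.0706, 0.1202]
tool_rot: [-179.9, -0.4, 70.5]
force: [0.3, 0.6, -0.2]
grip_width: 0.0498
grasp_force: 35.0
```

Call:
servo_tool(
  series=[
    [[0.743,-0.604,0,0,0,-0.111,0],[0.743,-0.604,0,0,0,-0.111,0],[0.743,-0.604,0,0,0,-0.111,0],[0.743,-0.604,0,0,0,-0.111,0],[0.743,-0.604,0,0,0,-0.111,0],[0.743,-0.604,0,0,0,-0.111,0],[0.743,-0.604,0,0,0,-0.111,0],[0.743,-0.604,0,0,0,-0.111,0],[0.743,-0.604,0,0,0,-0.111,0],[0.743,-0.604,0,0,0,-0.111,0],[0.743,-0.604,0,0,0,-0.111,0]],
  ],
)

```text
time_s: 36.92
tool_pos: [0.4739, 0.3293, 0.12]
tool_rot: [179.9, -0.1, 89.6]
force: [0.3, -0.8, -1.1]
grip_width: 0.0497
grasp_force: 35.0
```

```bash
python3 - <<'E'
from wf import *
s=wform("green"); wform("yellow"); print(s,get_obs()["grip_width"])
E
```

```text
green [336. 232.] 12360 min [0.412 0.307 0.014] max [0.553 0.354 0.068] med [0.4838 0.3332 0.0169] rect [482.7 330.6] [ 47.4 141.2] 90.0
green [190. 251.] 1201 min [0.393 0.313 0.065] max [0.445 0.367 0.195] med [0.3991 0.3359 0.0677] rect [411.5 349. ] [70.3 32.8] 51.6
green [270. 291.] 598 min [0.448 0.328 0.124] max [0.455 0.346 0.134] med [0.4524 0.3379 0.1324] rect [451.7 337.1] [17.2  7.3] 89.6
green [377. 291.] 582 min [0.493 0.328 0.127] max [0.499 0.345 0.134] med [0.4959 0.3375 0.1324] rect [496.1 336.7] [ 6.  17.5] 1.3
green [323. 295.] 2263 min [0.46  0.331 0.133] max [0.488 0.344 0.147] med [0.4742 0.3403 0.1426] rect [474.2 337.5] [12.6 28.2] 88.3
green [323. 354.] 575 min [0.461 0.313 0.137] max [0.487 0.356 0.207] med [0.4739 0.3162 0.1449] rect [474.7 334.6] [42.1 25.8] 88.5
yellow [334. 149.] 17711 min [0.411 0.362 0.014] max [0.553 0.414 0.068] med [0.4821 0.3889 0.0169] rect [482.  387.6] [ 51.6 142.9] 89.9
yellow [152. 184.] 4466 min [ 0.352  0.313 -0.001] max [0.405 0.408 0.07 ] med [0.3646 0.3779 0.0508] rect [378.7 360.3] [95.7 52.5] 89.4
yellow [467. 331.] 274 min [0.503 0.354 0.203] max [0.505 0.366 0.213] med [0.5037 0.3609 0.2099] rect [503.6 359.9] [11.6  1.7] 89.0
yellow [530. 390.] 3243 min [0.488 0.351 0.213] max [0.532 0.354 0.222] med [0.5145 0.3525 0.2174] rect [510.  352.5] [ 2.7 44.3] 89.7
(array([0.47393496, 0.32931087, 0.12000183]), array([ 1.79916141e+02, -8.31542086e-02,  8.96216358e+01])) 0.04969709133432057
```

The held green former's underside is at z≈0.112. The green slot centre is y≈0.3325. Lower it in.

Call:
servo_tool(
  series=[
    [[0.011,0,0.08,0,0,-0.002,0],[0.011,0,0.16,0,0,-0.002,0],[0.011,0,0.23,0,0,-0.002,0],[0.011,0,0.28,0,0,-0.002,0],[0.011,0,0.305,0,0,-0.002,0],[0.011,0,0.317,0,0,-0.002,0],[0.011,0,0.317,0,0,-0.002,0],[0.011,0,0.317,0,0,-0.002,0]],
  ],
)

```text
time_s: 37.68
tool_pos: [0.4738, 0.3352, 0.0264]
tool_rot: [179.8, -0.2, 90.1]
force: [0.1, 0.3, -1.4]
grip_width: 0.0493
grasp_force: 35.0
```

Call:
servo_tool(
  series=[
    [[-0.006,0,0.005,0,0,0,0],[-0.006,0,0.005,0,0,0,0],[-0.006,0,0.005,0,0,0,0.66],[-0.006,0,0.005,0,0,0,0.66],[-0.006,0,0.005,0,0,0,0.66],[-0.006,0,-0.1,0,0,0,0.66],[-0.006,0,-0.22,0,0,0,0.66],[-0.006,0,-0.34,0,0,0,0.75],[-0.006,0,-0.34,0,0,0,0.75],[-0.006,0,-0.34,0,0,0,0.75],[-0.006,0,-0.34,0,0,0,0.75]],
  ],
)

```text
time_s: 38.6
tool_pos: [0.473, 0.3323, 0.1273]
tool_rot: [179.9, -0.1, 90.1]
force: [0.4, -1.1, -0.7]
grip_width: 0.0647
grasp_force: 0.0
```

```bash
python3 - <<'E'
from wf import *
s=wform("green"); print(s,get_obs()["grip_width"])
formers(eyes.read_camera("top"))
y=(.647,-.295)
plan(s,[[(.57,.04,.12,60)],[(*y,.1,32)]])
E
```

```text
green [340. 235.] 9094 min [0.412 0.307 0.014] max [0.553 0.354 0.068] med [0.5016 0.333  0.0169] rect [482.6 330.6] [ 46.7 141.2] 89.9
green [324. 245.] 1929 min [0.459 0.308 0.016] max [0.488 0.347 0.051] med [0.4738 0.3331 0.0477] rect [473.5 327.6] [29. 39.] 1.3
green [196. 255.] 1235 min [0.393 0.313 0.066] max [0.405 0.352 0.07 ] med [0.3988 0.3334 0.0677] rect [398.8 332.7] [38.7 11.9] 89.5
(array([0.47298191, 0.33234928, 0.12729585]), array([ 1.79889131e+02, -1.27540268e-01,  9.01106580e+01])) 0.06563067847419593
yellow [414.6 188.6] 296 centre [ 647.2 -295.8] L 53.9 W 34.0 yaw 122.0
0 [0.57, 0.04, 0.12, 60.0] -> [-0.975, 0.321, 0.023, 0.0, -0.001, 0.167] rows 7.4
1 [0.647, -0.295, 0.1, 32.0] -> [-0.839, 0.781, 0.067, -0.0, -0.0, 0.156] rows 8.3
```

Green former sits flat: saddle top z≈0.050, as expected. Now the yellow one.

Call:
servo_tool(
  series=[
    [[-0.975,0.321,0.023,0,0,0.167,0.75],[-0.975,0.321,0.023,0,0,0.167,0.75],[-0.975,0.321,0.023,0,0,0.167,0.75],[-0.975,0.321,0.023,0,0,0.167,0.75],[-0.975,0.321,0.023,0,0,0.167,0.75],[-0.975,0.321,0.023,0,0,0.167,0.75],[-0.975,0.321,0.023,0,0,0.167,0.75],[-0.975,0.321,0.023,0,0,0.167,0.75],[-0.975,0.321,0.023,0,0,0.167,0.75]],
  ],
)

```text
time_s: 39.45
tool_pos: [0.5703, 0.0332, 0.1178]
tool_rot: [-179.9, -0.0, 59.5]
force: [-0.6, -0.3, -0.2]
grip_width: 0.0651
grasp_force: 0.0
```

Call:
servo_tool(
  series=[
    [[-0.839,0.781,0.067,0,0,0.156,0.75],[-0.839,0.781,0.067,0,0,0.156,0.75],[-0.839,0.781,0.067,0,0,0.156,0.75],[-0.839,0.781,0.067,0,0,0.156,0.75],[-0.839,0.781,0.067,0,0,0.156,0.75],[-0.839,0.781,0.067,0,0,0.156,0.75],[-0.839,0.781,0.067,0,0,0.156,0.75],[-0.839,0.781,0.067,0,0,0.156,0.75],[-0.839,0.781,0.067,0,0,0.156,0.75],[-0.839,0.781,0.067,0,0,0.156,0.75],[-0.839,0.781,0.067,0,0,0.156,0.75],[-0.839,0.781,0.067,0,0,0.156,0.75]],
  ],
)

```text
time_s: 40.45
tool_pos: [0.6475, -0.291, 0.0982]
tool_rot: [-179.8, -0.2, 32.2]
force: [-0.5, 1.3, 0.3]
grip_width: 0.0651
grasp_force: 0.0
```

```bash
python3 - <<'E'
from wf import *
s=wform("yellow"); print(s,get_obs()["grip_width"])
E
```

```text
yellow [299. 246.] 486 min [ 0.624 -0.289 -0.001] max [ 0.655 -0.267  0.022] med [ 0.6401 -0.2771  0.0199] rect [ 638.7 -276.9] [34.4  7.8] 32.6
yellow [368. 246.] 503 min [ 0.645 -0.332 -0.002] max [ 0.678 -0.303  0.022] med [ 0.6636 -0.3139  0.0199] rect [ 659.6 -316.6] [41.8  7.9] 36.4
yellow [333. 250.] 1997 min [ 0.626 -0.313 -0.001] max [ 0.67  -0.277  0.034] med [ 0.6518 -0.2951  0.0299] rect [ 645.8 -299. ] [42.2 25.4] 31.7
yellow [505. 335.] 397 min [ 0.687 -0.311  0.182] max [ 0.698 -0.303  0.19 ] med [ 0.6939 -0.3061  0.1879] rect [ 692.6 -306.8] [13.1  2.2] 32.7
yellow [140. 333.] 210 min [ 0.65  -0.247  0.184] max [ 0.659 -0.241  0.191] med [ 0.6552 -0.2432  0.1887] rect [ 654.4 -243.7] [10.4  1.8] 34.3
(array([ 0.64753788, -0.29102878,  0.09823508]), array([-179.75193832,   -0.20412457,   32.16368943])) 0.06506338940392352
```

```bash
python3 - <<'E'
from wf import *
o=get_obs();s=(o["tool_pos"],o["tool_rot"])
g=(.6515,-.2955)
plan(s,[[(*g,.006,32.6)],[(*g,.12,32.6)],[(.575,.02,.12,60)],[(.471,.388,.12,90)]])
E
```

```text
0 [0.652, -0.296, 0.006, 32.6] -> [0.001, 0.021, 0.309, -0.001, -0.001, -0.002] rows 2.2
1 [0.652, -0.296, 0.12, 32.6] -> [0.0, 0.0, -0.38, 0.0, 0.0, 0.0] rows 2.7
2 [0.575, 0.02, 0.12, 60.0] -> [0.352, -1.023, -0.0, 0.0, 0.0, -0.152] rows 7.8
3 [0.471, 0.388, 0.12, 90.0] -> [0.889, -0.914, -0.0, -0.0, 0.0, -0.167] rows 9.2
```

Call:
servo_tool(
  series=[
    [[0,0.021,0.1,0,0,-0.002,0.75],[0,0.021,0.2,0,0,-0.002,0.75],[0,0.021,0.27,0,0,-0.002,0.75],[0,0.021,0.3,0,0,-0.002,0.75],[0,0.021,0.309,0,0,-0.002,0.75],[0,0.021,0.309,0,0,-0.002,0.75],[0,0.021,0.309,0,0,-0.002,0],[0,0.021,0.309,0,0,-0.002,0],[0,0.021,0.309,0,0,-0.002,0],[0,0.021,0.309,0,0,-0.002,0],[0,0.021,0.309,0,0,-0.002,0]],
  ],
)

```text
time_s: 41.42
tool_pos: [0.6517, -0.2996, 0.008]
tool_rot: [-180.0, -0.2, 32.3]
force: [-1.8, 1.0, 5.8]
grip_width: 0.0497
grasp_force: 35.0
```

Call:
servo_tool(
  series=[
    [[0,0,-0.1,0,0,0,0],[0,0,-0.2,0,0,0,0],[0,0,-0.3,0,0,0,0],[0,0,-0.38,0,0,0,0],[0,0,-0.38,0,0,0,0]],
  ],
)

```text
time_s: 41.83
tool_pos: [0.654, -0.3012, 0.127]
tool_rot: [179.6, -0.5, 32.3]
force: [1.1, -0.4, -0.3]
grip_width: 0.0493
grasp_force: 35.0
```

Call:
servo_tool(
  series=[
    [[0.352,-1.0,0,0,0,-0.152,0],[0.352,-1.0,0,0,0,-0.152,0],[0.352,-1.0,0,0,0,-0.152,0],[0.352,-1.0,0,0,0,-0.152,0],[0.352,-1.0,0,0,0,-0.152,0],[0.352,-1.0,0,0,0,-0.152,0],[0.352,-1.0,0,0,0,-0.152,0],[0.352,-1.0,0,0,0,-0.152,0],[0.352,-1.0,0,0,0,-0.152,0]],
  ],
)

```text
time_s: 42.58
tool_pos: [0.5771, 0.0188, 0.121]
tool_rot: [-179.9, -0.3, 60.3]
force: [-0.4, 1.1, -0.7]
grip_width: 0.0499
grasp_force: 35.0
```

Call:
servo_tool(
  series=[
    [[0.889,-0.914,0,0,0,-0.167,0],[0.889,-0.914,0,0,0,-0.167,0],[0.889,-0.914,0,0,0,-0.167,0],[0.889,-0.914,0,0,0,-0.167,0],[0.889,-0.914,0,0,0,-0.167,0],[0.889,-0.914,0,0,0,-0.167,0],[0.889,-0.914,0,0,0,-0.167,0],[0.889,-0.914,0,0,0,-0.167,0],[0.889,-0.914,0,0,0,-0.167,0],[0.889,-0.914,0,0,0,-0.167,0],[0.889,-0.914,0,0,0,-0.167,0],[0.889,-0.914,0,0,0,-0.167,0]],
  ],
)

```text
time_s: 43.58
tool_pos: [0.4769, 0.3784, 0.1211]
tool_rot: [179.9, -0.1, 89.8]
force: [0.8, -0.1, -1.4]
grip_width: 0.0499
grasp_force: 35.0
```

```bash
python3 - <<'E'
from wf import *
s=wform("yellow"); print(s,get_obs()["grip_width"])
plan(s,[[(.4715,.388,.12,90.1),(.4715,.388,.0245,90.1)]])
E
```

```text
yellow [330. 224.] 13300 min [0.411 0.362 0.014] max [0.553 0.416 0.068] med [0.4826 0.3876 0.0169] rect [481.5 387.9] [142.3  53.6] 0.9
yellow [165. 246.] 2725 min [ 0.352  0.343 -0.002] max [0.405 0.408 0.069] med [0.3939 0.3824 0.0668] rect [381.1 381.2] [68.  47.2] 32.7
yellow [270. 288.] 701 min [0.437 0.361 0.03 ] max [0.459 0.397 0.135] med [0.4554 0.3878 0.133 ] rect [450.8 376.9] [41.2 12.5] 65.0
yellow [377. 288.] 708 min [0.496 0.349 0.017] max [0.521 0.396 0.135] med [0.499  0.3876 0.1331] rect [506.  371.3] [12.8 53.3] 24.6
yellow [323. 293.] 2395 min [0.464 0.38  0.133] max [0.49  0.395 0.146] med [0.4771 0.3896 0.1421] rect [477.  387.1] [26.  15.1] 0.3
yellow [467. 331.] 282 min [0.506 0.403 0.204] max [0.507 0.415 0.213] med [0.5064 0.4102 0.2111] rect [506.5 409.1] [ 1.6 11.6] 0.3
yellow [180. 331.] 238 min [0.447 0.404 0.205] max [0.449 0.415 0.214] med [0.4481 0.4106 0.2111] rect [448.1 409.4] [11.6  1.7] 87.9
yellow [323. 351.] 179 min [0.469 0.364 0.142] max [0.485 0.405 0.208] med [0.4772 0.3659 0.1446] rect [476.8 384.4] [15.6 40.3] 1.0
yellow [533. 390.] 3382 min [0.494 0.4   0.214] max [0.536 0.403 0.222] med [0.5175 0.4019 0.2184] rect [514.5 401.9] [ 2.7 42. ] 89.3
(array([0.47694014, 0.37840541, 0.12111302]), array([ 1.79940720e+02, -1.00818542e-01,  8.98449217e+01])) 0.04961573556233003
0 [0.472, 0.388, 0.12, 90.1] -> [0.032, -0.018, 0.004, 0.0, -0.001, -0.001] rows 0.3
0 [0.472, 0.388, 0.024, 90.1] -> [0.031, -0.019, 0.322, 0.0, -0.001, -0.001] rows 2.3
```

Call:
servo_tool(
  series=[
    [[0.026,-0.015,0,0,0,0,0],[0.026,-0.015,0.08,0,0,0,0],[0.026,-0.015,0.14,0,0,0,0],[0.026,-0.015,0.18,0,0,0,0],[0.026,-0.015,0.18,0,0,0,0],[0.026,-0.015,0.18,0,0,0,0]],
  ],
)

```text
time_s: 44.13
tool_pos: [0.4732, 0.3856, 0.0676]
tool_rot: [180.0, -0.1, 89.7]
force: [-0.3, -0.9, -1.5]
grip_width: 0.0497
grasp_force: 35.0
```

Call:
servo_tool(
  series=[
    [[0.003,0,0.06,0,0,-0.001,0],[0.003,0,0.11,0,0,-0.001,0],[0.003,0,0.135,0,0,-0.001,0],[0.003,0,0.143,0,0,-0.001,0],[0.003,0,0.143,0,0,-0.001,0],[0.003,0,0.143,0,0,-0.001,0]],
  ],
)

```text
time_s: 44.63
tool_pos: [0.4732, 0.388, 0.0255]
tool_rot: [179.9, -0.2, 89.9]
force: [-0.6, -0.0, -1.1]
grip_width: 0.0497
grasp_force: 35.0
```

Call:
servo_tool(
  series=[
    [[0,0,0,0,0,0,0.66],[0,0,0,0,0,0,0.66],[0,0,0,0,0,0,0.66],[0,0,-0.1,0,0,0,0.66],[0,0,-0.22,0,0,0,0.66],[0,0,-0.34,0,0,0,0.66],[0,0,-0.34,0,0,0,0.66],[0,0,-0.34,0,0,0,0.66]],
  ],
)

```text
time_s: 45.3
tool_pos: [0.4739, 0.3887, 0.1298]
tool_rot: [179.7, -0.3, 89.9]
force: [-0.4, -0.3, -0.4]
grip_width: 0.0577
grasp_force: 0.0
```

```bash
python3 - <<'E'
from wf import *
s=wform("yellow"); print(s,get_obs()["grip_width"])
plan(s,[[(.37,.337,.12,90),(.355,.337,.034,90)]])
E
```

```text
yellow [335. 239.] 11047 min [0.411 0.361 0.014] max [0.553 0.414 0.068] med [0.4824 0.3876 0.0171] rect [481.9 387.5] [142.   52.9] 0.3
yellow [178. 257.] 2316 min [ 0.353  0.343 -0.002] max [0.405 0.408 0.07 ] med [0.3949 0.383  0.067 ] rect [384.1 380. ] [63.3 49.5] 28.6
yellow [486. 332.] 278 min [0.506 0.412 0.214] max [0.508 0.425 0.222] med [0.5068 0.42   0.2201] rect [506.9 418.5] [ 1.8 12.9] 1.5
yellow [562. 390.] 1851 min [0.5   0.411 0.223] max [0.536 0.413 0.231] med [0.5195 0.4118 0.2273] rect [517.9 411.9] [ 2.4 35.7] 89.4
(array([0.47394542, 0.3886916 , 0.12981702]), array([179.65179296,  -0.32233088,  89.93066045])) 0.05732531229843423
0 [0.37, 0.337, 0.12, 90.0] -> [-0.173, -0.346, 0.03, 0.002, -0.002, -0.0] rows 2.8
0 [0.355, 0.337, 0.034, 90.0] -> [-0.175, -0.398, 0.316, 0.002, -0.002, -0.0] rows 2.1
```

Call:
servo_tool(
  series=[
    [[-0.173,-0.39,0.03,0,0,0,0.29],[-0.173,-0.39,0.03,0,0,0,0.29],[-0.173,-0.39,0.03,0,0,0,0.29],[-0.173,-0.39,0.03,0,0,0,0.29],[-0.173,-0.39,0.03,0,0,0,0.29],[-0.173,-0.39,0.03,0,0,0,0.29],[-0.173,-0.39,0.03,0,0,0,0.29],[-0.173,-0.39,0.03,0,0,0,0.29]],
  ],
  grip_force=20,
)

```text
time_s: 46.02
tool_pos: [0.3568, 0.3363, 0.1179]
tool_rot: [179.9, -0.3, 89.9]
force: [0.7, -0.6, -0.4]
grip_width: 0.0257
grasp_force: 0.0
```

```bash
python3 - <<'E'
from wf import *
o=get_obs(); w=eyes.read_camera("wrist"); s=(o["tool_pos"],o["tool_rot"]);print(s,o["grip_width"])
H,S,V=cv2.split(cv2.cvtColor(w["frame"],cv2.COLOR_RGB2HSV)); m=(H>18)&(H<27)&(S>110)&(V>110); m[295:]=0
d=w["depth"]
T=np.eye(4);T[:3,:3]=R.from_euler('xyz',s[1],degrees=True).as_matrix();T[:3,3]=s[0];T=T@w["mount"]
p=np.argwhere(m&(d>0))[:,::-1]; X=np.c_[(p[:,0]-w["cx"])/w["fx"],(p[:,1]-w["cy"])/w["fy"],np.ones(len(p))]*d[p[:,1],p[:,0]][:,None]
W=X@T[:3,:3].T+T[:3,3]; W=W[(W[:,2]>.035)&(W[:,2]<.056)&(W[:,0]<.37)]; print(len(W),W.min(0),W.max(0),np.median(W,0))
plan(s,[[(np.median(W[:,0]),.337,.034,90)]])
E
```

```text
(array([0.35682229, 0.33627412, 0.11793849]), array([179.94736513,  -0.2815508 ,  89.88593984])) 0.025685144175934357
2494 [0.3517405  0.30754564 0.04462322] [0.36999326 0.39290368 0.05266566] [0.35751136 0.35595995 0.0499132 ]
0 [0.358, 0.337, 0.034, 90.0] -> [0.001, 0.002, 0.28, 0.0, -0.002, -0.001] rows 2.0
```

Handle axis is at x≈0.357, right under the tool. Grip it and push the drawer home.

Call:
servo_tool(
  series=[
    [[0,0.001,0.1,0,0,0,0.29],[0,0.001,0.19,0,0,0,0.29],[0,0.001,0.25,0,0,0,0.29],[0,0.001,0.28,0,0,0,0.29],[0,0.001,0.28,0,0,0,0.29],[0,0.001,0.28,0,0,0,0],[0,0.001,0.28,0,0,0,0],[0,0.001,0.28,0,0,0,0],[0,0.001,0.28,0,0,0,0],[0,0.001,0.28,0,0,0,0]],
  ],
)

```text
time_s: 46.9
tool_pos: [0.357, 0.3366, 0.0349]
tool_rot: [179.8, -0.2, 89.9]
force: [-1.0, -0.2, 4.8]
grip_width: 0.0102
grasp_force: 20.0
```

Call:
servo_tool(
  series=[
    [[0,0.02,0,0,0,0,0],[0,0.06,0,0,0,0,0],[0,0.11,0,0,0,0,0],[0,0.16,0,0,0,0,0],[0,0.21,0,0,0,0,0],[0,0.26,0,0,0,0,0],[0,0.31,0,0,0,0,0],[0,0.35,0,0,0,0,0],[0,0.38,0,0,0,0,0],[0,0.4,0,0,0,0,0],[0,0.4,0,0,0,0,0]],
  ],
)

```text
time_s: 47.82
tool_pos: [0.4786, 0.3366, 0.0349]
tool_rot: [179.7, -0.3, 89.9]
force: [1.5, 2.0, 5.4]
grip_width: 0.0101
grasp_force: 20.0
```

Creep to the stop.

Call:
servo_tool(
  series=[
    [[0,0.01,0,0,0,0,0],[0,0.02,0,0,0,0,0],[0,0.02,0,0,0,0,0]],
  ],
)

```text
time_s: 48.07
tool_pos: [0.4827, 0.3366, 0.0349]
tool_rot: [179.8, -0.2, 90.0]
force: [0.8, 0.9, 5.6]
grip_width: 0.01
grasp_force: 20.0
```

Call:
servo_tool(
  series=[
    [[0,0.01,0,0,0,0,0],[0,0.015,0,0,0,0,0],[0,0.015,0,0,0,0,0]],
  ],
)

```text
time_s: 48.32
tool_pos: [0.4869, 0.3365, 0.035]
tool_rot: [179.8, -0.2, 90.0]
force: [-0.4, 1.1, 6.4]
grip_width: 0.0104
grasp_force: 20.0
```

Call:
servo_tool(
  series=[
    [[0,0.01,0,0,0,0,0],[0,0.01,0,0,0,0,0],[0,0.01,0,0,0,0,0]],
  ],
)

```text
time_s: 48.57
tool_pos: [0.4892, 0.3365, 0.0349]
tool_rot: [179.9, -0.2, 90.0]
force: [-2.0, 0.2, 6.3]
grip_width: 0.0101
grasp_force: 20.0
```

Call:
servo_tool(
  series=[
    [[0,0.01,0,0,0,0,0],[0,0.01,0,0,0,0,0],[0,0.01,0,0,0,0,0]],
  ],
)

```text
time_s: 48.82
tool_pos: [0.4892, 0.3365, 0.0348]
tool_rot: [-179.8, -0.1, 90.0]
force: [-8.0, -0.5, 12.8]
grip_width: 0.01
grasp_force: 20.0
```

Call:
servo_tool(
  series=[
    [[0,0.01,0,0,0,0,0],[0,0.013,0,0,0,0,0],[0,0.013,0,0,0,0,0]],
  ],
)

```text
time_s: 49.07
tool_pos: [0.4893, 0.3366, 0.0348]
tool_rot: [-179.5, 0.0, 90.1]
force: [-15.8, -3.3, 18.3]
grip_width: 0.0102
grasp_force: 20.0
```

Call:
servo_tool(
  series=[
    [[0,-0.018,0,0,0,0,0],[0,-0.018,0,0,0,0,0],[0,-0.018,0,0,0,0,0.28],[0,-0.018,0,0,0,0,0.28],[0,-0.018,0,0,0,0,0.28],[0,-0.018,0,0,0,0,0.28],[0,-0.018,-0.1,0,0,0,0.28],[0,-0.018,-0.2,0,0,0,0.28],[0,-0.018,-0.32,0,0,0,0.28],[0,-0.018,-0.5,0,0,0,0.28],[0,-0.018,-0.5,0,0,0,0.28]],
  ],
)

```text
time_s: 49.98
tool_pos: [0.4928, 0.3372, 0.1898]
tool_rot: [179.5, -0.4, 89.9]
force: [1.6, 1.0, -0.0]
grip_width: 0.0244
grasp_force: 0.0
```

Call:
servo_tool(
  series=[
    [[-0.9,0,0,0,0,0,0.28],[-0.9,0,0,0,0,0,0.28],[-0.9,0,0,0,0,0,0.28],[-0.9,0,0,0,0,0,0.28],[-0.9,0,0,0,0,0,0.28],[-0.9,0,0,0,0,0,0.28],[-0.9,0,0,0,0,0,0.28],[-0.9,0,0,0,0,0,0.28]],
  ],
)

```text
time_s: 50.65
tool_pos: [0.4906, 0.0578, 0.1825]
tool_rot: [180.0, 0.1, 89.3]
force: [0.1, 0.3, 0.2]
grip_width: 0.0242
grasp_force: 0.0
```

```bash
python3 - <<'E'
from wf import *
o=get_obs();print(o["tool_pos"],o["time_s"],o["grip_width"])
c=scan(); c0=dict(np.load("top0.npz"))
H,S,V=cv2.split(cv2.cvtColor(c["frame"],cv2.COLOR_RGB2HSV))
m=(H>18)&(H<27)&(S>120)&(V>120); m[:236]=0; m[:,200:]=0; m[:,:80]=0
for px,ce,a in comps(m,40,1900): P=unproj(c,px,.046)[:,:2]; print('brass',ce,a,P.min(0),P.max(0))
for u in (135,): print([(v,c["frame"][v,u].tolist()) for v in range(222,262,2)])
g=np.abs(c["frame"].astype(int)-c0["frame"]).max(2)>60
print([(n,int(g[v-14:v+14,u-16:u+16].sum())) for n,u,v in (("loupe",256,224),("jar",324,224),("pliers",345,128),("file",250,123),("polish",408,147),("pot",510,215),("white",466,158),("purple",188,350),("yel",407,388))])
E
```

```text
[0.49063712 0.05780769 0.18252262] 50.65 0.024191328783423442
black [ 0.414  -0.2477] -173.0 right 23.5 127 14 0.9
black [ 0.434  -0.3924] -10.0 left -22.8 128 20 -1.3
jade [ 0.4098 -0.218 ] -173.1 right 22.5 128 23 0.0
jade [ 0.4386 -0.3646] -10.1 left -22.4 131 25 -0.7
amber [ 0.4208 -0.3312] 170.6 left -22.5 126 10 1.3
amber [ 0.4267 -0.1823] 7.3 right 23.5 132 11 -0.6
brass [136.57142857 245.57518797] 266 [0.48398443 0.27272774] [0.51439746 0.38948343]
[(222, [82, 43, 21]), (224, [71, 121, 48]), (226, [40, 159, 61]), (228, [38, 156, 59]), (230, [55, 99, 38]), (232, [60, 63, 24]), (234, [146, 91, 40]), (236, [182, 108, 50]), (238, [186, 110, 50]), (240, [188, 112, 52]), (242, [187, 108, 50]), (244, [176, 110, 46]), (246, [210, 159, 52]), (248, [203, 151, 48]), (250, [167, 103, 44]), (252, [171, 102, 48]), (254, [165, 95, 42]), (256, [164, 97, 46]), (258, [158, 93, 41]), (260, [165, 97, 43])]
[('loupe', 717), ('jar', 0), ('pliers', 0), ('file', 0), ('polish', 0), ('pot', 0), ('white', 0), ('purple', 224), ('yel', 0)]
```

```bash
python3 -c "
from cell import env
print(env.sign_off())"
```

```text
the job is handed in; nothing more can be done
None
```

The job is handed in at about 51 s: three left temples lie flat in the blue tray and three right in the red, the green and yellow formers are back in their own compartments, and the drawer is shut against its stop. In the last top view the jar, pliers, file, polish bar and pot had not moved; the arm hid the loupe there, and nothing was seen to touch it.

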